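# Clamp the charged meter pack in the lever dock

### The arm

A 6-joint arm with a two-finger parallel gripper is mounted at the origin on a cart in front of the work surface, level with it; the furniture and walls round the work are solid. World frame = base frame: x ahead of the robot, y to its left, z up, the work surface at z = 0. Lengths are in m, angles in rad, forces in N, time in s.
With the tool pointing down it reaches from about 0.425 to 0.95 m from the base axis. Payload 3.5 kg.
Tool frame: the origin (TCP) lies on the centre line of the jaws, within the pads' length; the fingertips stand 11 mm ahead of it and the grasp point (between the pads) lies 8 mm behind it; x points along the fingers, y is the direction in which the jaws open and shut, and the axes are right-handed (so a half turn about x gives the same grasp; the last joint's range is limited). The gripper opens to 85 mm and grips with 20 to 120 N. Pads are 22 mm wide; open, the fingers measure 114 mm over their backs; the gripper's body (76 mm by 85 mm) begins 54 mm behind the grasp point. The pads swing forward as they close: fully open they stand 13 mm farther back than shut.
Start: joints at [1.17, 0.286, 1.577, -0, 1.279, -0.15], TCP at [0.167, 0.654, 0.242] pointing down, gripper open.
Joint ranges: [-2.77, 2.77], [-0.9, 2.22], [0.21, 2.48], [-1.53, 4.67], [0.24, 2.81], [-2.84, 2.84]. Speed limits (rad/s): [2.79, 2.79, 3.14, 3.14, 3.14, 3.14].

### API

Orientations are given as a unit quaternion [x, y, z, w].
In Python, from plant import ctrl gives the robot as it stands. The module is installed in compiled form; this text tells all that it offers.
- The arm moves only by the tool drive_tool, never from a script. Its argument "series" is a list of rows, each a list of 2 entries, a list of its own where there are three numbers: the shift along the tool's x, y, z in units of 50 mm (1.0 is 50 mm), then the turn, a rotation vector about the tool's x, y, z in degrees. A call has 1 to 5 rows; each row shifts and turns the pose as measured when the row begins, along the tool's axes as they then stand; what a row does not reach is not made up. A row lasts 1/10 s, in which the tool goes at most 50 mm and 8.59 degrees, less where a joint would pass 70% of its speed; a pose out of reach is approached as far as the arm can. A call is refused whole if a number of a shift passes 1 or a number of a turn 8.59, either way. A call with a gripper value outside its range is refused whole. "grip" is the gripper's target within -1 to 1 (fully open at 1, half-way at 0, shut at -1), set as the call begins (left out, the last holds). The fingers move at their own pace and stop on an object; "newtons" is the grip in N (left out, the last holds). Time passes only in rows, so rows that do not move let the fingers close. It gives the time, the measured TCP pose, the force and the opening at its end, in the units of the state.
- ctrl.get_state(): the state, without advancing time (a new reading comes with each control period).
- ctrl.read_camera(name): name is "scene" or "top" or "wrist"; returns a dict with "img" (480x640x3 uint8, red, green, blue), "camera_matrix" (3x3 intrinsics, pixels), "k1" (the pictures are not rectified: a ray, as slopes to the right and down, at radius r is drawn at 1 + k1 r^2 times it, then the intrinsics apply), "R" (3x3) and "t" (3): a world point X has camera coordinates R X + t. Camera axes: x right, y down, z forward; pixel columns grow to the right and rows downward; lengths in m; the calibration is good to about 2 mm. A picture is of the moment at which its call begins. There is no depth.
- ctrl.sign_off(): hands the job in, once; it reports no verdict.
The state is a dict: "time": time; "qpos": joint angles; "dq": joint speeds; "joint_efforts": joint torques, N m; "eef_pos": TCP position; "tcp_rot": TCP orientation; "contact_force": force on the tool from outside, world axes, zero at the start; "wrist_torque": the same for the moment, N m; "opening": opening from 0.0 (shut) to 1.0 (fully open).
Only numpy, scipy, OpenCV 4.12 (cv2) and the standard library are available. Lean on these libraries where they do the work, as an engineer would, in place of code of your own. Each camera call takes 0.05 s, during which the arm holds its last target.

### The job

Fit the charged battery pack, the one with the green cap, in the lever dock: swing the clamp lever wide open, stand the pack cap up in the bay, lowering it gently until it rests on the sprung contacts rather than dropping it, then swing the lever all the way shut so that it presses the pack home, and let go. The stand leaves only the pack's narrow edges free to grip and the bay only its broad faces, so set the pack down on the worktop on the way and take it again the other way. Leave the spent red-capped pack in the stand, and do not shove the jar, cup, phone or syringe about.

Things in the scene. Friction and masses are not known exactly. Their poses are not given: they have to be found in the camera images.
- pack_green: the charged pack: upright grey block 30 (x) x 60 (y) x 100 (z) mm, about 0.24 kg, top 16 mm a green cap; origin at the centre of its underside, z up. It starts in either slot of the stand. Either way round about z is right. The worktop between the stand and the dock, on their robot side (about x = 0.44, y = 0.09 m), is always free to set it down on.
- pack_red: the spent pack, same size and frame with a red cap; stands in the other slot and stays there
- stand: fixed grey and white stand, 110 (x) x 92 (y) mm, origin at the centre of its underside. Two slots at x = -22 and +22 mm, slot floor at z = 12 mm, 3 mm play. White dividers 8 mm thick, 46 mm long (y), cover the packs' broad (x) faces to z = 110 mm, 2 mm below the pack tops; the narrow (y) faces are free above a lip of z = 26 mm. A pack leaves straight up.
- dock: fixed lever dock, foot 120 (x) x 150 (y) x 12 mm, origin at the centre of its underside. The bay is a pocket 36 (x) x 66 (y) mm about the origin; a pack goes in with its axes along the dock's. Side walls 8 mm thick at y = +-37 mm rise to z = 118 mm; at x = +-21.5 mm are only lips to z = 48 mm, so the pack's broad faces are free above that.
- seat (a point): centre of the bay floor, 20 mm above the dock's underside, where a pack's origin lies when pressed home. The sprung contact plate holds a resting pack 5 mm higher; about 5 N more presses it down.
- lever (a joint): clamp lever, a steel bail hinged on the dock's +y wall about the dock's x axis. 0 rad = shut, lying level across the bay to -y; grows as it swings up and over to +y; stop at 2.2. Starts shut or up to 0.5 open. Friction holds it where it is left: about 3 N at its bar moves it, 4 N against the contact springs. At 1.9 or more it is clear of a gripper working straight down in the bay.
- lever_hinge (a point): the hinge axis, mid-length: in the dock's frame x = 0, y = +50, z = 130 mm. The lever's rubber foot, 50 mm from it, holds the pack home when shut and meets a resting pack at about 0.1 rad.
- lever_bar (a point): centre of the lever's orange round grip bar, 14 mm thick, along the dock's x, 140 mm from the hinge; 74 mm of it is free between the side arms, so it can be pinched across and turns in the fingers as the lever swings. At angle a it lies in the dock's frame at y = 50 - 140 cos a, z = 130 + 140 sin a mm.
- jar_near: bystander: white screw-cap jar with a red band, 66 mm across, 125 mm tall, origin at the centre of its underside
- tint_cup: bystander: green-tinted cup, 75 mm across, 116 mm tall, origin at the centre of its underside
- phone: bystander: dark phone lying flat, 148 x 72 x 9 mm, origin at the centre of its underside
- syringe: bystander: plastic syringe lying flat, 115 mm long (y), 26 x 13 mm, origin at the centre of its underside
Mind the look-alikes: they are no part of the job. What is shaped like the pack_red but blue is not meant. What is shaped like the pack_green but blue is not meant.

How it is judged:
By the outcome, as a careful person would: the job done as asked, in the order asked, and still so for the second after the job is handed in, with the robot touching nothing.
It also fails if it takes over 72 s, if anything falls off the work surface, if the arm or the gripper's body presses on something with over 40 N, if the wrist force passes 120 N, or if a joint passes its speed limit or range.

## Working session

There is one attempt and no reset: what is moved stays moved. The work goes in short steps, Python scripts to look and compute and a tool call to move; the robot and the scene stay as the last step left them, time stands still between calls to the robot, and variables do not carry over. Pictures are saved under pics/ and viewed, and the job is handed in when it is done.

Besides the shell and the picture viewer there is one more tool, called as name([rows], argument=value, ...), one row to a line, values as JSON. drive_tool: Moves the arm, as the interface text tells. Its arguments: {"type":"object","properties":{"series":{"type":"array"},"grip":{"type":"number"},"newtons":{"type":"number"}},"required":["series"]}

```bash
mkdir -p pics
cat > h.py <<'E'
import numpy as np, cv2
from plant import ctrl
def cam(n,save=None):
    d=ctrl.read_camera(n)
    if save: cv2.imwrite(f'pics/{save}.png',cv2.cvtColor(d['img'],cv2.COLOR_RGB2BGR))
    return d
def ray(d,px):
    K=np.array(d['camera_matrix']);k1=d['k1']
    p=cv2.undistortPoints(np.array([[px]],float),K,np.array([k1,0,0,0,0.]))[0,0]
    R=np.array(d['R']);t=np.array(d['t'])
    return -R.T@t, R.T@np.array([p[0],p[1],1.])
def onz(d,px,z):
    c,v=ray(d,px); return c+v*(z-c[2])/v[2]
def proj(d,X):
    K=np.array(d['camera_matrix']);R=np.array(d['R']);t=np.array(d['t'])
    q=cv2.projectPoints(np.array(X,float).reshape(-1,1,3),cv2.Rodrigues(R)[0],t,K,np.array([d['k1'],0,0,0,0.]))[0]
    return q.reshape(-1,2)
def tri(r):
    A=np.zeros((3,3));b=np.zeros(3)
    for c,v in r:
        v=v/np.linalg.norm(v);M=np.eye(3)-np.outer(v,v);A+=M;b+=M@c
    return np.linalg.solve(A,b)
E
python3 - <<'E'
from h import *
for n in ['scene','top','wrist']:
    d=cam(n,n+'0'); print(n,d['k1'],np.round(-np.array(d['R']).T@np.array(d['t']),3))
s=ctrl.get_state();print(s)
E
```

```text
scene -0.01122007745268281 [ 0.161 -0.681  0.869]
top -0.0713655166119644 [ 0.319 -0.016  1.323]
wrist -0.05861755473161027 [0.099 0.672 0.373]
{'time': 0.15, 'qpos': array([ 1.16997648e+00,  2.87024430e-01,  1.57787923e+00, -1.36099309e-05,
        1.27863300e+00, -1.49999020e-01]), 'dq': array([-0.00105962, -0.00428401, -0.00392551,  0.00058201,  0.00047391,
        0.00164383]), 'joint_efforts': array([ 7.40397081e-04, -4.06601787e+01, -2.93140411e+01, -1.39693448e-04,
        3.94794668e-03,  3.67948061e-06]), 'eef_pos': array([0.16730502, 0.65340589, 0.24120256]), 'tcp_rot': array([ 0.0877822 ,  0.70173578, -0.08910752,  0.70137083]), 'contact_force': array([-0.13840266, -0.64553757, -0.32638088]), 'wrist_torque': array([-0.01031005,  0.03520588,  0.00528584]), 'opening': 1.0017137526605848}
```

View pics/scene0.png

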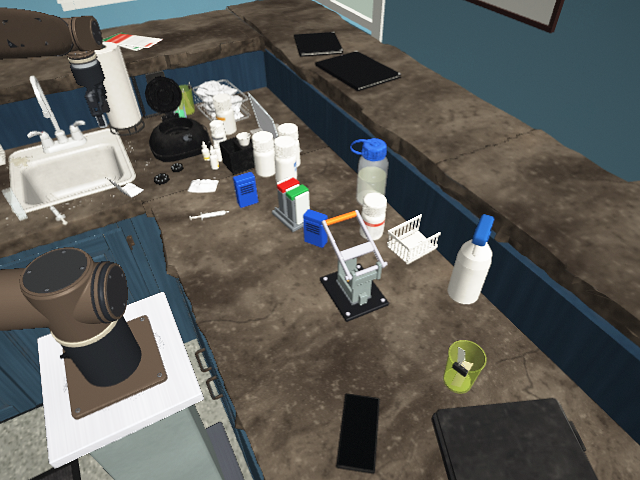

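View pics/top0.png

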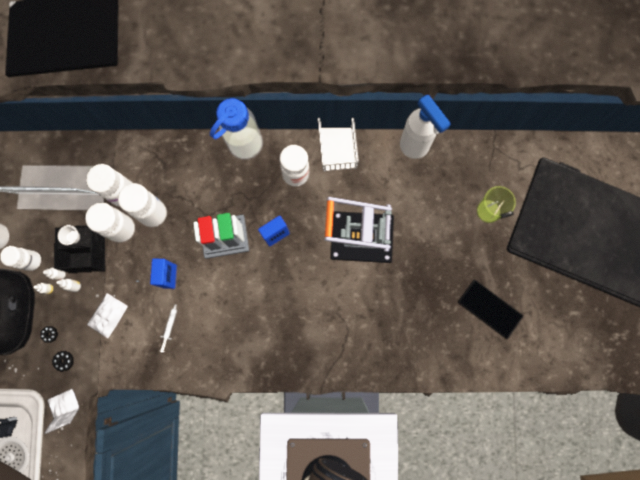

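View pics/wrist0.png

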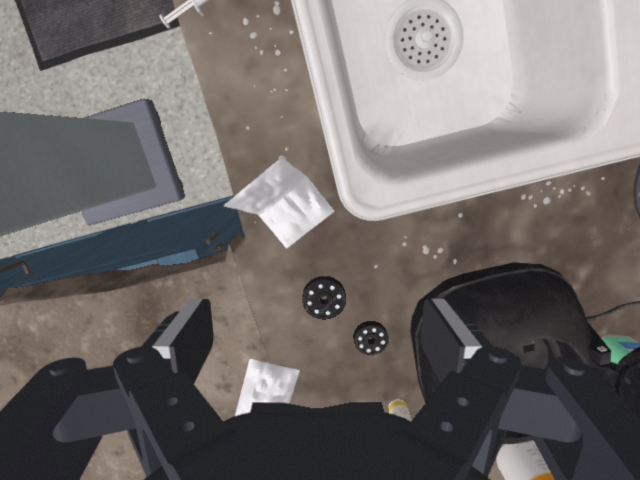

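Run:
```python
import cv2
a=cv2.imread('pics/top0.png');b=cv2.imread('pics/scene0.png')
cv2.imwrite('pics/ct.png',cv2.resize(a[180:280,180:410],None,fx=3.4,fy=3.4,interpolation=cv2.INTER_CUBIC))
cv2.imwrite('pics/cs.png',cv2.resize(b[160:330,220:400],None,fx=3.5,fy=3.5,interpolation=cv2.INTER_CUBIC))
```

```text
(no output)
```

View pics/ct.png

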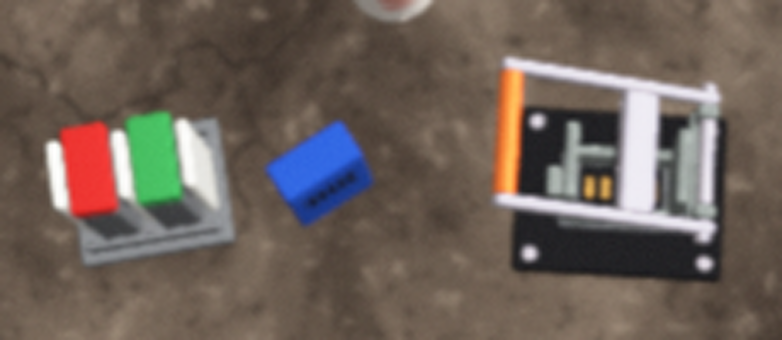

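View pics/cs.png

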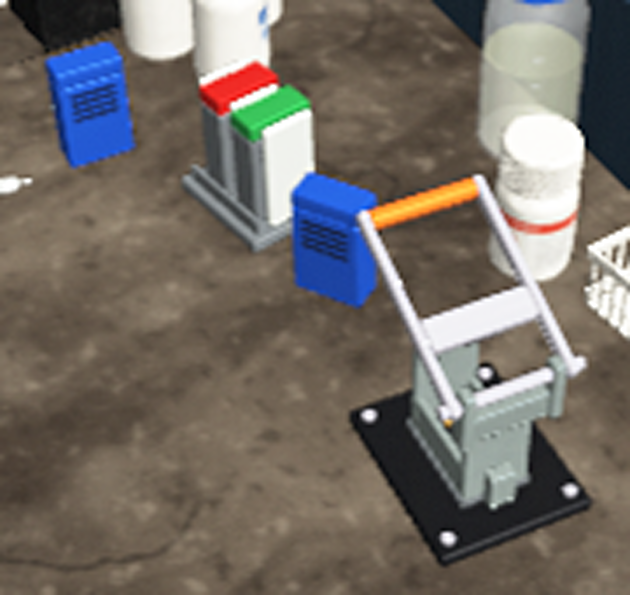

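Run:
```python
from h import *
T=cam('top');S=cam('scene')
def blobs(d,lo,hi,box,mina=20):
    x0,y0,x1,y1=box
    h=cv2.cvtColor(d['img'],cv2.COLOR_RGB2HSV)[y0:y1,x0:x1]
    m=cv2.inRange(h,np.array(lo),np.array(hi))
    n,l,st,c=cv2.connectedComponentsWithStats(m)
    out=[]
    for i in range(1,n):
        if st[i,4]>mina:
            pts=np.argwhere(l==i)[:,::-1]+[x0,y0]
            out.append((st[i,4],c[i]+[x0,y0],cv2.minAreaRect(pts.astype(np.float32))))
    return out
for nm,lo,hi in [('green',(50,120,80),(80,255,255)),('red',(0,180,100),(6,255,255)),('orange',(8,200,150),(22,255,255))]:
    for cn,d,b in [('T',T,(180,180,410,280)),('S',S,(260,160,400,330))]:
        for o in blobs(d,lo,hi,b): print(nm,cn,o)
# foot corners/screws top (crop/3.4+offset)
for p in [(537,122),(529,253),(704,264)]:
    print('screw',onz(T,(p[0]/3.4+180,p[1]/3.4+180),.013).round(4))
for p in [(513,268),(718,280),(526,107)]:
    print('footcorner',onz(T,(p[0]/3.4+180,p[1]/3.4+180),.012).round(4))
for p in [(369,414),(571,490),(448,539)]:
    print('Sscrew',onz(S,(p[0]/3.5+220,p[1]/3.5+160),.013).round(4))
for p in [(216,119),(236,240),(85,264)]:
    print('stand',onz(T,(p[0]/3.4+180,p[1]/3.4+180),.01).round(4))
```

```text
green T (np.int32(323), array([224.84520124, 226.21052632]), ((224.7973175048828, 226.28378295898438), (26.13943862915039, 12.658721923828125), 80.53767395019531))
green S (np.int32(171), array([296.16959064, 191.54385965]), ((296.7000427246094, 191.90000915527344), (9.391485214233398, 21.913467407226562), 63.43495178222656))
red T (np.int32(313), array([205.66773163, 229.33226837]), ((205.8573760986328, 229.52517700195312), (26.24158477783203, 12.512542724609375), 79.99201965332031))
red S (np.int32(154), array([286.96103896, 184.3961039 ]), ((287.5, 184.0), (9.089425086975098, 21.09432601928711), 59.03623962402344))
orange S (np.int32(48), array([339.70833333, 215.64583333]), ((339.9000244140625, 215.70001220703125), (1.8973666429519653, 29.72541046142578), 71.56504821777344))
orange S (np.int32(50), array([341.48, 219.46]), ((341.29132080078125, 219.40635681152344), (1.9040569067001343, 29.41088104248047), 72.18110656738281))
screw [ 0.6191 -0.0219  0.013 ]
screw [ 0.524  -0.0164  0.013 ]
screw [ 0.5164 -0.1403  0.013 ]
footcorner [ 0.5134 -0.0051  0.012 ]
footcorner [ 0.5051 -0.1502  0.012 ]
footcorner [ 0.6304 -0.014   0.012 ]
Sscrew [ 0.527  -0.0148  0.013 ]
Sscrew [ 0.616  -0.1451  0.013 ]
Sscrew [ 0.5191 -0.1399  0.013 ]
stand [0.6216 0.2095 0.01  ]
stand [0.5332 0.1923 0.01  ]
stand [0.5156 0.2999 0.01  ]
```

Run:
```python
from h import *
T=cam('top');S=cam('scene')
print('green top', onz(T,(224.85,226.21),.112), 'red',onz(T,(205.7,229.4),.112))
print('greenS',onz(S,(296.2,191.5),.106),'tri',tri([ray(T,(224.85,226.2)),ray(S,(296.2,191))]))
a=np.deg2rad(80.5)
for s in(-1,1):print(onz(T,(224.8+s*13*np.cos(a),226.25+s*13*np.sin(a)),.112))
# orange
for n,d,(x0,y0,x1,y1) in [('T',T,(315,190,345,250)),('S',S,(310,195,370,240))]:
    im=d['img'].astype(int)[y0:y1,x0:x1]
    m=(im[...,0]>150)&(im[...,0]-im[...,2]>80)
    pts=np.argwhere(m)[:,::-1]+[x0,y0]
    print(n,m.sum(),pts.mean(0),cv2.minAreaRect(pts.astype(np.float32)))
```

```text
green top [0.5721322  0.23346554 0.112     ] red [0.56471736 0.27664629 0.112     ]
greenS [0.57293883 0.23719401 0.106     ] tri [0.57205847 0.23393159 0.11036461]
[0.60168661 0.23962869 0.112     ]
[0.54265835 0.22759555 0.112     ]
T 265 [329.01132075 218.45283019] ((328.99420166015625, 218.0933837890625), (7.360637664794922, 36.24178695678711), 3.5763344764709473)
S 208 [342.19711538 218.05769231] ((347.0, 218.0), (14.0, 44.0), 90.0)
```

```bash
cat >> h.py <<'E'
from scipy.spatial.transform import Rotation as Ro
def tgt_rot(jaw_deg):
    a=np.deg2rad(jaw_deg); y=np.array([np.cos(a),np.sin(a),0]); x=np.array([0,0,-1.]); z=np.cross(x,y)
    return Ro.from_matrix(np.column_stack([x,y,z]))
def jaw():
    s=ctrl.get_state();R=Ro.from_quat(s['tcp_rot']).as_matrix()
    return np.rad2deg(np.arctan2(R[1,1],R[0,1])),R
def plan(p,jd,n,wp=None):
    """rows to go in n rows straight to p, jaw jd"""
    s=ctrl.get_state();R0=Ro.from_quat(s['tcp_rot']);p0=np.array(s['eef_pos']);R1=tgt_rot(jd)
    rv=(R0.inv()*R1).as_rotvec();P=np.array(p,float)
    print('t',s['time'],'from',p0.round(4),'jaw',round(jaw()[0],2),'F',np.array(s['contact_force']).round(1),'op',round(s['opening'],3))
    for i in range(n):
        Ri=R0*Ro.from_rotvec(rv*i/n)
        sh=Ri.inv().apply((P-p0)/n)/.05
        print([list(map(float,sh.round(3))),list(map(float,np.rad2deg(rv/n).round(2)))])
E
python3 - <<'E'
from h import *
T=cam('top');S=cam('scene')
b=tri([ray(T,(329,218.2)),ray(S,(341,218))]);print(b)
c=np.array([.5698,-.0805]);h=c+.05*np.array([-.062,-.998])
dy=(b[:2]-h)@np.array([.062,.998]);print('lever angle',np.arctan2(b[2]-.13,dy),np.hypot(b[2]-.13,dy), 'bar x vs', c[0]+.062*dy)
print(jaw())
for n,d in(('T',T),('S',S)): print(n,proj(d,[[*h,.13],[*c,.012]]))
print(ctrl.get_state()['qpos'])
E
```

```text
[ 0.57519658 -0.00248105  0.18642656]
lever angle 0.4146572055424863 0.14005929636149023 bar x vs 0.5777477736871718
(np.float64(75.62961896142971), array([[-8.35825598e-05,  2.48189140e-01,  9.68711590e-01],
       [-2.15302804e-04,  9.68711566e-01, -2.48189152e-01],
       [-9.99999973e-01, -2.29310607e-04, -2.75315745e-05]]))
T [[387.17629982 227.31446616]
 [362.06408235 235.86812775]]
S [[365.70193307 270.91085445]
 [353.12126826 289.55601078]]
[ 1.16997940e+00  2.86370207e-01  1.57683823e+00 -7.35869184e-06
  1.27861506e+00 -1.50004336e-01]
```

```bash
python3 -c "
from h import *
plan((.576,-.0025,.27),86.5,20)"
```

```text
t 0.45 from [0.1675 0.6538 0.2422] jaw 75.63 F [ 0.  -0.2 -0. ] op 1.003
[[-0.028, -0.534, 0.559], [-0.54, -0.0, 0.0]]
[[-0.028, -0.54, 0.554], [-0.54, -0.0, 0.0]]
[[-0.028, -0.545, 0.548], [-0.54, -0.0, 0.0]]
[[-0.028, -0.55, 0.543], [-0.54, -0.0, 0.0]]
[[-0.028, -0.555, 0.538], [-0.54, -0.0, 0.0]]
[[-0.028, -0.56, 0.533], [-0.54, -0.0, 0.0]]
[[-0.028, -0.565, 0.527], [-0.54, -0.0, 0.0]]
[[-0.028, -0.57, 0.522], [-0.54, -0.0, 0.0]]
[[-0.028, -0.575, 0.517], [-0.54, -0.0, 0.0]]
[[-0.028, -0.58, 0.511], [-0.54, -0.0, 0.0]]
[[-0.028, -0.585, 0.506], [-0.54, -0.0, 0.0]]
[[-0.028, -0.59, 0.5], [-0.54, -0.0, 0.0]]
[[-0.028, -0.594, 0.494], [-0.54, -0.0, 0.0]]
[[-0.028, -0.599, 0.489], [-0.54, -0.0, 0.0]]
[[-0.028, -0.604, 0.483], [-0.54, -0.0, 0.0]]
[[-0.028, -0.608, 0.477], [-0.54, -0.0, 0.0]]
[[-0.028, -0.613, 0.471], [-0.54, -0.0, 0.0]]
[[-0.028, -0.617, 0.466], [-0.54, -0.0, 0.0]]
[[-0.028, -0.622, 0.46], [-0.54, -0.0, 0.0]]
[[-0.028, -0.626, 0.454], [-0.54, -0.0, 0.0]]
```

drive_tool([
  [[-0.03,-0.54,0.55],[-0.54,0,0]],
  [[-0.03,-0.54,0.55],[-0.54,0,0]],
  [[-0.03,-0.55,0.55],[-0.54,0,0]],
  [[-0.03,-0.55,0.54],[-0.54,0,0]],
  [[-0.03,-0.56,0.54],[-0.54,0,0]],
], grip=1)

```text
time: 0.95
eef_pos: [0.2694, 0.4874, 0.249]
tcp_rot: [0.069, 0.704, -0.068, 0.704]
contact_force: [1.1, -0.4, 0.3]
opening: 0.998
```

drive_tool([
  [[-0.03,-0.56,0.53],[-0.54,0,0]],
  [[-0.03,-0.57,0.53],[-0.54,0,0]],
  [[-0.03,-0.57,0.52],[-0.54,0,0]],
  [[-0.03,-0.58,0.52],[-0.54,0,0]],
  [[-0.03,-0.58,0.51],[-0.54,0,0]],
])

```text
time: 1.45
eef_pos: [0.3762, 0.3171, 0.2582]
tcp_rot: [0.052, 0.704, -0.049, 0.706]
contact_force: [0.8, 0.7, 0.5]
opening: 0.999
```

drive_tool([
  [[-0.03,-0.59,0.51],[-0.54,0,0]],
  [[-0.03,-0.59,0.5],[-0.54,0,0]],
  [[-0.03,-0.6,0.49],[-0.54,0,0]],
  [[-0.03,-0.6,0.49],[-0.54,0,0]],
  [[-0.03,-0.6,0.48],[-0.54,0,0]],
])

```text
time: 1.95
eef_pos: [0.4837, 0.1466, 0.2679]
tcp_rot: [0.035, 0.703, -0.031, 0.709]
contact_force: [0.1, 0.5, -0.3]
opening: 0.999
```

```bash
python3 -c "
from h import *
plan((.576,-.0025,.27),86.5,10)"
```

```text
t 1.95 from [0.4837 0.1466 0.2679] jaw 84.62 F [ 0.1  0.5 -0.3] op 0.999
[[-0.004, -0.279, 0.212], [-0.19, 0.05, -0.03]]
[[-0.004, -0.28, 0.211], [-0.19, 0.05, -0.03]]
[[-0.004, -0.281, 0.21], [-0.19, 0.05, -0.03]]
[[-0.004, -0.282, 0.209], [-0.19, 0.05, -0.03]]
[[-0.004, -0.282, 0.208], [-0.19, 0.05, -0.03]]
[[-0.004, -0.283, 0.207], [-0.19, 0.05, -0.03]]
[[-0.004, -0.284, 0.206], [-0.19, 0.05, -0.03]]
[[-0.004, -0.284, 0.205], [-0.19, 0.05, -0.03]]
[[-0.004, -0.285, 0.204], [-0.19, 0.05, -0.03]]
[[-0.004, -0.286, 0.203], [-0.19, 0.05, -0.03]]
```

drive_tool([
  [[-0.01,-0.56,0.42],[-0.38,0.1,-0.06]],
  [[-0.01,-0.56,0.42],[-0.38,0.1,-0.06]],
  [[-0.01,-0.56,0.42],[-0.38,0.1,-0.06]],
  [[0,-0.57,0.41],[-0.38,0.1,-0.06]],
  [[0,-0.57,0.41],[-0.38,0.1,-0.06]],
])

```text
time: 2.45
eef_pos: [0.5795, -0.0101, 0.2716]
tcp_rot: [0.022, 0.706, -0.021, 0.708]
contact_force: [0.1, 0.6, 0.2]
opening: 0.999
```

drive_tool([
  [[0,0,0],[0,0,0]],
])

```text
time: 2.55
eef_pos: [0.5811, -0.0135, 0.2716]
tcp_rot: [0.023, 0.705, -0.023, 0.708]
contact_force: [0.3, -0.2, -0.2]
opening: 0.995
```

```bash
python3 -c "
from h import *
plan((.576,-.0025,.177),86.5,4)
d=cam('wrist','w1');print(proj(d,[[.576,-.0025,.1865],[.5685,-.131,.13]]))"
```

```text
t 2.55 from [ 0.5811 -0.0135  0.2716] jaw 86.26 F [ 0.3 -0.2 -0.2] op 0.995
[[0.473, 0.054, -0.031], [-0.06, 0.06, 0.01]]
[[0.473, 0.054, -0.03], [-0.06, 0.06, 0.01]]
[[0.473, 0.054, -0.03], [-0.06, 0.06, 0.01]]
[[0.473, 0.054, -0.029], [-0.06, 0.06, 0.01]]
[[331.28537216 245.22614486]
 [167.29755029 225.84531468]]
```

View pics/w1.png

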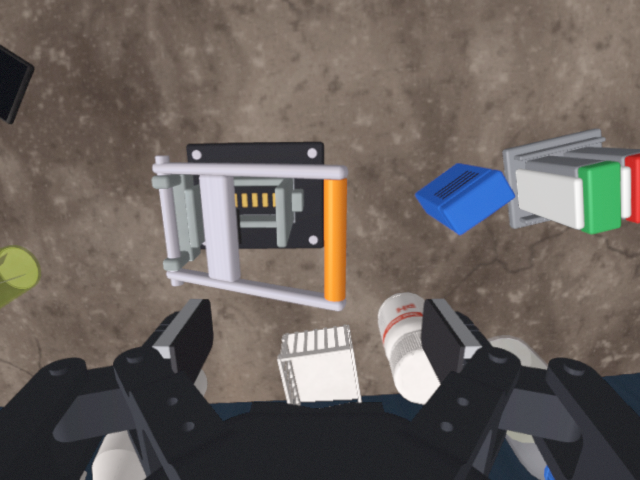

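drive_tool([
  [[0.47,0.07,-0.04],[0,0,0]],
  [[0.47,0.07,-0.04],[0,0,0]],
  [[0.47,0.06,-0.03],[0,0,0]],
  [[0.47,0.06,-0.03],[0,0,0]],
  [[0,0,0],[0,0,0]],
])

```text
time: 3.1
eef_pos: [0.5727, 0.0064, 0.1769]
tcp_rot: [0.023, 0.705, -0.021, 0.709]
contact_force: [-0.0, 0.0, -0.9]
opening: 1.0
```

drive_tool([
  [[0,0,0],[0,0,0]],
  [[0,0,0],[0,0,0]],
  [[0,0,0],[0,0,0]],
  [[0,0,0],[0,0,0]],
  [[0,0,0],[0,0,0]],
], grip=-1, newtons=25)

```text
time: 3.6
eef_pos: [0.5733, -0.0005, 0.1807]
tcp_rot: [0.012, 0.703, -0.027, 0.71]
contact_force: [-1.0, -22.9, -8.8]
opening: 0.145
```

```bash
python3 -c "
from h import *
plan((.576,-.0025,.177),86.5,1)
d=cam('wrist','w2')"
```

```text
t 3.6 from [ 5.733e-01 -5.000e-04  1.807e-01] jaw 86.89 F [ -1.  -22.9  -8.8] op 0.145
[[0.076, -0.036, 0.056], [0.39, 0.63, 1.17]]
```

View pics/w2.png

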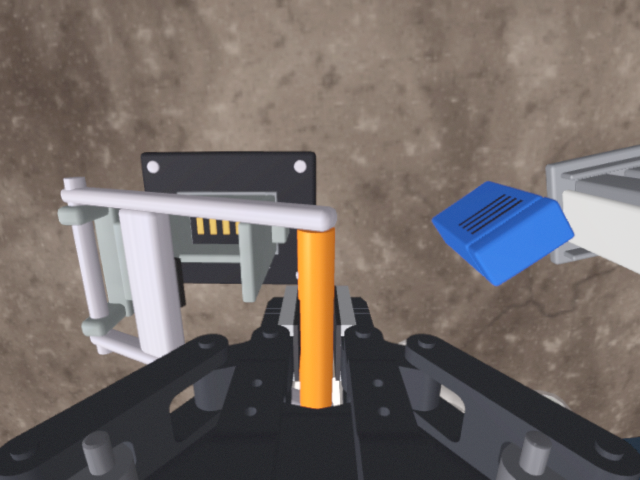

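```bash
cat >> h.py <<'E'
HC=np.array([.567,-.130,.130])
def arc(step,n):
    s=ctrl.get_state();p=np.array(s['eef_pos']);R=Ro.from_quat(s['tcp_rot']);g=p-R.apply([.008,0,0])
    u=np.array([.061,.998]);dy=(g[:2]-HC[:2])@u;dz=g[2]-HC[2];a=np.arctan2(dz,dy)
    print('a',a,'r',np.hypot(dy,dz),'F',s['contact_force'].round(1),'rv fix',np.rad2deg((R.inv()*tgt_rot(86.5)).as_rotvec()).round(2), 'pos',p.round(4))
    print('xerr',p[0]-(HC[0]+.061*dy))
    q=g
    for i in range(n):
        b=a+step*(i+1); t=np.array([*(HC[:2]+u*.14*np.cos(b)),HC[2]+.14*np.sin(b)]); t[:2]+=[0.0,0]
        d=R.inv().apply(t-q)/.05;q=t;print(b.round(2),d.round(2))
E
python3 -c "
from h import *
arc(.12,5)"
```

```text
a 0.4235818218150875 r 0.142470983499462 F [  0.6 -20.4  -7.7] rv fix [0.31 0.63 1.07] pos [ 5.733e-01 -4.000e-04  1.806e-01]
xerr -0.0016365436334585537
0.54 [-0.27 -0.21  0.04]
0.66 [-0.27 -0.2   0.  ]
0.78 [-0.25 -0.23  0.  ]
0.9 [-0.22 -0.25  0.  ]
1.02 [-0.19 -0.28  0.  ]
```

drive_tool([
  [[-0.27,-0.17,0],[0,0,0.5]],
  [[-0.27,-0.19,0],[0,0,0.3]],
  [[-0.25,-0.22,0],[0,0,0]],
])

```text
time: 3.95
eef_pos: [0.5719, -0.024, 0.22]
tcp_rot: [0.027, 0.702, -0.016, 0.711]
contact_force: [1.0, 4.4, -3.1]
opening: 0.15
```

```bash
python3 -c "
from h import *
arc(.12,5)"
```

```text
a 0.7461797138919013 r 0.1443438643783526 F [ 1.   4.4 -3.1] rv fix [ 0.04  0.72 -0.86] pos [ 0.5719 -0.024   0.22  ]
xerr -0.0015801954149728958
0.87 [-0.18 -0.3   0.04]
0.99 [-0.21 -0.27  0.  ]
1.11 [-0.17 -0.29  0.  ]
1.23 [-0.14 -0.31  0.  ]
1.35 [-0.1  -0.32  0.  ]
```

drive_tool([
  [[-0.22,-0.24,0],[0,0.2,0]],
  [[-0.21,-0.27,0],[0,0,0]],
  [[-0.17,-0.29,0],[0,0,0]],
  [[-0.14,-0.31,0],[0,0,0]],
])

```text
time: 4.35
eef_pos: [0.569, -0.0764, 0.2607]
tcp_rot: [0.032, 0.702, -0.011, 0.712]
contact_force: [0.3, 3.8, -1.4]
opening: 0.153
```

```bash
python3 -c "
from h import *
arc(.12,5)"
```

```text
a 1.2037643840437835 r 0.14863907483115912 F [ 0.3  3.8 -1.4] rv fix [ 0.07  0.75 -1.75] pos [ 0.569  -0.0764  0.2607]
xerr -0.0012740706092521092
1.32 [ 0.05 -0.38  0.03]
1.44 [-0.07 -0.33  0.  ]
1.56 [-0.03 -0.33 -0.  ]
1.68 [ 0.01 -0.34 -0.  ]
1.8 [ 0.05 -0.33 -0.  ]
```

drive_tool([
  [[-0.02,-0.36,0],[0,0.2,-0.4]],
  [[-0.02,-0.33,0],[0,0,-0.4]],
  [[0,-0.33,0],[0,0,-0.4]],
  [[0.03,-0.34,0],[0,0,-0.4]],
])

```text
time: 4.75
eef_pos: [0.5654, -0.1441, 0.2721]
tcp_rot: [0.025, 0.701, -0.017, 0.712]
contact_force: [-0.6, 2.7, 0.8]
opening: 0.155
```

```bash
python3 -c "
from h import *
arc(.12,5)
cam('scene','s3')"
```

```text
a 1.6654690545831488 r 0.15079584134472243 F [-0.6  2.7  0.8] rv fix [ 0.11  0.85 -0.64] pos [ 0.5654 -0.1441  0.2721]
xerr -0.0007546139665421947
1.79 [ 0.26 -0.31  0.01]
1.91 [ 0.09 -0.32 -0.  ]
2.03 [ 0.13 -0.31 -0.  ]
2.15 [ 0.16 -0.29 -0.  ]
2.27 [ 0.2  -0.27 -0.  ]
```

View pics/s3.png

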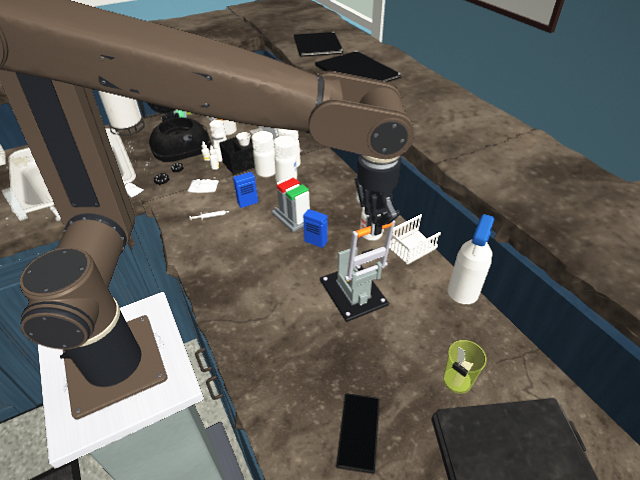

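drive_tool([
  [[0.15,-0.32,0],[0,0.2,-0.3]],
  [[0.13,-0.32,0],[0,0.2,-0.2]],
  [[0.14,-0.31,0],[0,0,0]],
  [[0.16,-0.29,0],[0,0,0]],
])

```text
time: 5.2
eef_pos: [0.5616, -0.2124, 0.2466]
tcp_rot: [0.02, 0.703, -0.022, 0.71]
contact_force: [0.7, 5.5, 13.4]
opening: 0.152
```

```bash
python3 -c "
from h import *
arc(.05,3)
"
```

```text
a 2.1555867664742827 r 0.14948759377933682 F [ 0.7  5.5 13.4] rv fix [0.03 0.56 0.15] pos [ 0.5616 -0.2124  0.2466]
xerr -0.000398989530850713
2.21 [ 0.24 -0.01  0.01]
2.26 [ 0.09 -0.11 -0.  ]
2.31 [ 0.09 -0.11 -0.  ]
```

drive_tool([
  [[0,0,0],[0,0,0]],
  [[0,0,0],[0,0,0]],
  [[0,0,0],[0,0,0]],
  [[0,0,0],[0,0,0]],
  [[0,0,0],[0,0,0]],
], grip=0.3)

```text
time: 5.7
eef_pos: [0.5606, -0.2174, 0.2419]
tcp_rot: [0.019, 0.704, -0.025, 0.709]
contact_force: [0.1, 0.2, -1.0]
opening: 0.651
```

drive_tool([
  [[-0.5,0,0],[0,0,0]],
  [[-0.5,0,0],[0,0,0]],
  [[-0.4,0,0],[0,0,0]],
  [[0,0,0],[0,0,0]],
])

```text
time: 6.1
eef_pos: [0.5598, -0.2162, 0.3127]
tcp_rot: [0.018, 0.705, -0.025, 0.708]
contact_force: [-0.1, 0.1, -0.1]
opening: 0.646
```

```bash
python3 -c "
from h import *
plan((.572,.2335,.25),10,20)
cam('scene','s4');d=cam('top','t4');cam('wrist','w4')
import cv2
a=cv2.imread('pics/s4.png')[200:330,290:420];b=cv2.imread('pics/t4.png')[180:280,310:440]
cv2.imwrite('pics/c4.png',cv2.hconcat([cv2.resize(a,(400,400)),cv2.resize(b,(400,400))]))
"
```

```text
t 6.1 from [ 0.5598 -0.2162  0.3127] jaw 86.51 F [-0.1  0.1 -0.1] op 0.646
[[0.058, 0.45, -0.015], [3.83, 0.03, 0.02]]
[[0.058, 0.448, -0.045], [3.83, 0.03, 0.02]]
[[0.058, 0.444, -0.075], [3.83, 0.03, 0.02]]
[[0.059, 0.438, -0.105], [3.83, 0.03, 0.02]]
[[0.059, 0.43, -0.134], [3.83, 0.03, 0.02]]
[[0.059, 0.42, -0.162], [3.83, 0.03, 0.02]]
[[0.059, 0.409, -0.19], [3.83, 0.03, 0.02]]
[[0.059, 0.395, -0.216], [3.83, 0.03, 0.02]]
[[0.06, 0.38, -0.242], [3.83, 0.03, 0.02]]
[[0.06, 0.363, -0.267], [3.83, 0.03, 0.02]]
[[0.06, 0.344, -0.291], [3.83, 0.03, 0.02]]
[[0.06, 0.324, -0.313], [3.83, 0.03, 0.02]]
[[0.061, 0.302, -0.334], [3.83, 0.03, 0.02]]
[[0.061, 0.279, -0.353], [3.83, 0.03, 0.02]]
[[0.061, 0.255, -0.371], [3.83, 0.03, 0.02]]
[[0.061, 0.23, -0.387], [3.83, 0.03, 0.02]]
[[0.062, 0.203, -0.402], [3.83, 0.03, 0.02]]
[[0.062, 0.176, -0.414], [3.83, 0.03, 0.02]]
[[0.062, 0.148, -0.425], [3.83, 0.03, 0.02]]
[[0.062, 0.119, -0.434], [3.83, 0.03, 0.02]]
```

View pics/c4.png

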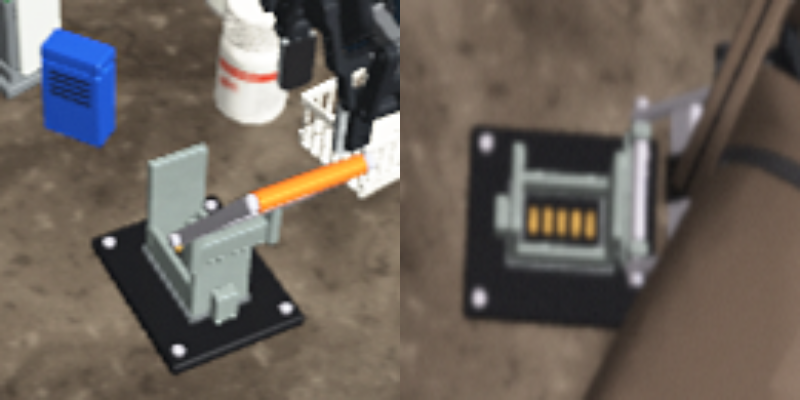

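drive_tool([
  [[0.12,0.9,-0.06],[7.65,0,0]],
  [[0.12,0.88,-0.18],[7.65,0,0]],
  [[0.12,0.85,-0.3],[7.65,0,0]],
  [[0.12,0.8,-0.41],[7.65,0,0]],
  [[0.12,0.74,-0.51],[7.65,0,0]],
], grip=1)

```text
time: 6.75
eef_pos: [0.5557, 0.0106, 0.2661]
tcp_rot: [0.26, 0.66, -0.267, 0.652]
contact_force: [-1.0, 0.2, -0.5]
opening: 1.0
```

```bash
python3 -c "
from h import *
plan((.572,.2335,.25),10,6)
"
```

```text
t 6.75 from [0.5557 0.0106 0.2661] jaw 46.28 F [-1.   0.2 -0.5] op 1.0
[[0.05, 0.575, -0.474], [6.05, -0.03, 0.14]]
[[0.051, 0.522, -0.532], [6.05, -0.03, 0.14]]
[[0.052, 0.463, -0.584], [6.05, -0.03, 0.14]]
[[0.053, 0.399, -0.629], [6.05, -0.03, 0.14]]
[[0.053, 0.33, -0.668], [6.05, -0.03, 0.14]]
[[0.054, 0.258, -0.699], [6.05, -0.03, 0.14]]
```

drive_tool([
  [[0.05,0.57,-0.47],[6.05,0,0.14]],
  [[0.05,0.52,-0.53],[6.05,0,0.14]],
  [[0.05,0.46,-0.58],[6.05,0,0.14]],
  [[0.05,0.4,-0.63],[6.05,0,0.14]],
  [[0.05,0.33,-0.67],[6.05,0,0.14]],
])

```text
time: 7.25
eef_pos: [0.5645, 0.2045, 0.2408]
tcp_rot: [0.427, 0.566, -0.436, 0.554]
contact_force: [1.2, -0.5, -0.2]
opening: 0.999
```

drive_tool([
  [[0.05,0.22,-0.6],[5.5,0,0]],
  [[0,0,0],[0,0,0]],
])

```text
time: 7.45
eef_pos: [0.5647, 0.2412, 0.233]
tcp_rot: [0.452, 0.546, -0.464, 0.531]
contact_force: [-0.2, -0.3, 0.5]
opening: 1.006
```

```bash
python3 -c "
from h import *
plan((.572,.2335,.25),10,1)
d=cam('wrist','w5');print(proj(d,[[.572,.2335,.112]]))
T=cam('top','t5');S=cam('scene','s5')
for a in(1.9,2.1,2.2):
  P=[*(HC[:2]+.14*np.cos(a)*np.array([.061,.998])),.13+.14*np.sin(a)]
  print(a,proj(T,P),proj(S,P))
for n,d,(x0,y0,x1,y1) in [('T',T,(360,180,470,270)),('S',S,(350,220,440,300))]:
    im=d['img'].astype(int)[y0:y1,x0:x1]
    m=(im[...,0]>150)&(im[...,0]-im[...,2]>80)
    m=cv2.morphologyEx(m.astype(np.uint8),cv2.MORPH_OPEN,np.ones((3,3)))
    pts=np.argwhere(m)[:,::-1]+[x0,y0]
    if len(pts):print(n,m.sum(),cv2.minAreaRect(pts.astype(np.float32)))
"
```

```text
t 7.45 from [0.5647 0.2412 0.233 ] jaw 9.28 F [-0.2 -0.3  0.5] op 1.006
[[-0.343, 0.11, 0.173], [-0.72, -0.25, 1.55]]
[[329.73624437 252.26542953]]
1.9 [[416.02741524 215.02626443]] [[380.96708767 240.47156499]]
2.1 [[427.85644315 217.13334245]] [[387.12950595 252.8822727 ]]
2.2 [[433.02086865 218.34005898]] [[389.89380102 259.50593675]]
T 314 ((399.0, 218.0), (38.0, 76.0), 90.0)
S 288 ((389.8932189941406, 244.37368774414062), (43.39617919921875, 35.00398254394531), 85.8150863647461)
```

View pics/w5.png

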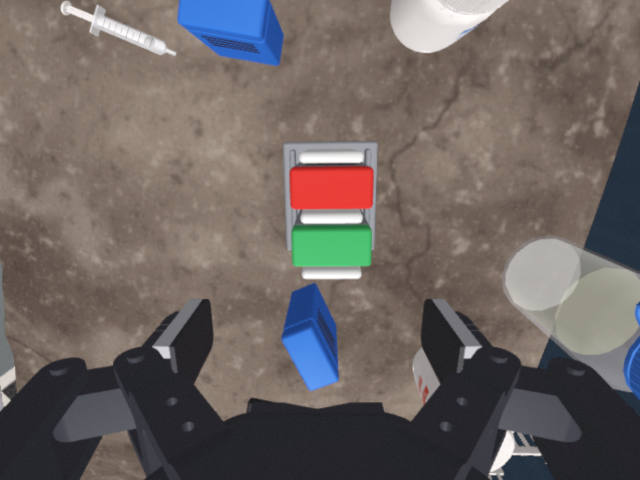

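```bash
python3 -c "
from h import *
plan((.5735,.235,.13),10,4)
d=cam('wrist');print(proj(d,[[.5647,.2766,.112]]))
"
```

```text
t 7.6 from [0.5655 0.2376 0.2341] jaw 9.18 F [ 0.3 -0.6 -0.5] op 1.002
[[0.519, 0.051, 0.021], [-0.21, -0.04, 0.37]]
[[0.52, 0.048, 0.02], [-0.21, -0.04, 0.37]]
[[0.52, 0.044, 0.02], [-0.21, -0.04, 0.37]]
[[0.52, 0.041, 0.02], [-0.21, -0.04, 0.37]]
[[329.52468917 188.24494055]]
```

drive_tool([
  [[0.52,0.05,0.02],[-0.2,0,0.37]],
  [[0.52,0.05,0.02],[-0.2,0,0.37]],
  [[0.52,0.04,0.02],[-0.2,0,0.37]],
  [[0.52,0.04,0.02],[-0.2,0,0.37]],
  [[0,0,0],[0,0,0]],
])

```text
time: 8.15
eef_pos: [0.577, 0.2274, 0.1307]
tcp_rot: [0.459, 0.539, -0.454, 0.541]
contact_force: [-1.0, 0.6, -0.8]
opening: 0.997
```

```bash
python3 -c "
from h import *
plan((.5735,.235,.078),10,3)
d=cam('wrist','w6');print(proj(d,[[.5725,.2345,.112]]))
"
```

```text
t 8.15 from [0.577  0.2274 0.1307] jaw 9.57 F [-1.   0.6 -0.8] op 0.997
[[0.351, -0.018, -0.053], [-0.14, -0.04, -0.16]]
[[0.351, -0.017, -0.053], [-0.14, -0.04, -0.16]]
[[0.351, -0.016, -0.053], [-0.14, -0.04, -0.16]]
[[310.05147862 284.73054409]]
```

View pics/w6.png

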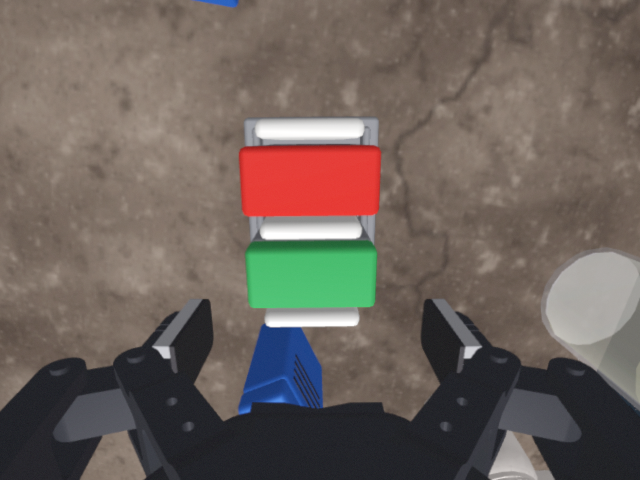

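```bash
python3 -c "
from h import *
d=cam('wrist')
print(ctrl.get_state()['eef_pos'])
for p in [(312,273.5),(310,181),(312,317)]: print(onz(d,p,.112))
S=cam('scene')
P=np.array([.572,.2335,.112]);Q=np.array([.5647,.2766,.112])
u=np.array([np.cos(.175),np.sin(.175),0]);v=np.array([-u[1],u[0],0])
c=cv2.cvtColor(S['img'],cv2.COLOR_RGB2BGR)
for C in(P,Q):
  q=proj(S,[C+a*.03*u+b*.015*v for a,b in((1,1),(1,-1),(-1,-1),(-1,1))]);cv2.polylines(c,[((q)*16).astype(int).reshape(-1,1,2)],True,(0,255,255),1,shift=4)
cv2.imwrite('pics/s6.png',cv2.resize(c[160:250,260:340],None,fx=6,fy=6,interpolation=cv2.INTER_NEAREST))
"
```

```text
[0.57961483 0.22845542 0.13512155]
[0.57404132 0.23952429 0.112     ]
[0.56632145 0.28104757 0.112     ]
[0.57765314 0.21759875 0.112     ]
```

View pics/s6.png

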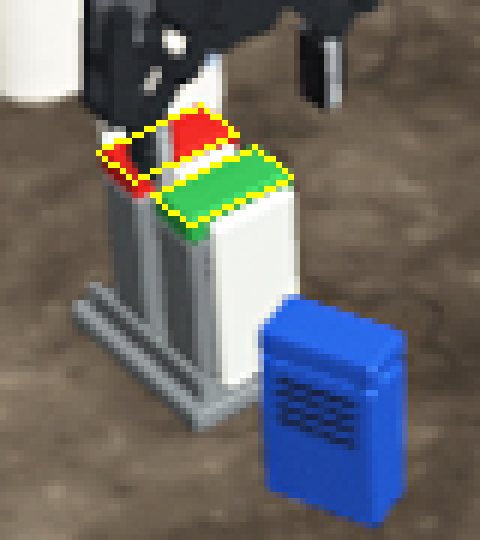

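drive_tool([
  [[0.2,-0.06,-0.15],[0,0,0]],
  [[0,0,0],[0,0,0]],
])

```text
time: 8.5
eef_pos: [0.5782, 0.2364, 0.1297]
tcp_rot: [0.464, 0.535, -0.449, 0.545]
contact_force: [-0.5, 0.4, 0.0]
opening: 0.999
```

```bash
python3 -c "
from h import *
plan((.573,.236,.078),10,3)
d=cam('wrist','w7')
plan((.573,.236,.078),10,1)
h=cv2.cvtColor(d['img'],cv2.COLOR_RGB2HSV);m=cv2.inRange(h,(50,120,80),(80,255,255));m[350:]=0
p=np.argwhere(m)[:,::-1].astype(np.float32);r=cv2.minAreaRect(p);print(r,onz(d,r[0],.112))
"
```

```text
t 8.5 from [0.5782 0.2364 0.1297] jaw 9.54 F [-0.5  0.4  0. ] op 0.999
[[0.344, -0.043, -0.002], [-0.15, -0.06, -0.47]]
[[0.344, -0.04, -0.003], [-0.15, -0.06, -0.47]]
[[0.345, -0.037, -0.003], [-0.15, -0.06, -0.47]]
t 8.55 from [0.5793 0.2364 0.1311] jaw 9.55 F [-0.2 -0.1  1.6] op 1.0
[[1.058, -0.155, -0.011], [-0.45, -0.17, -1.56]]
((304.7843017578125, 291.7096862792969), (65.53060913085938, 129.22042846679688), 88.9291763305664) [0.57203991 0.2401671  0.112     ]
```

drive_tool([
  [[0.34,-0.05,0],[0,0,-0.5]],
  [[0.34,-0.05,0],[0,0,-0.5]],
  [[0.34,-0.05,0],[0,0,-0.5]],
  [[0,0,0],[0,0,0]],
])

```text
time: 8.95
eef_pos: [0.5725, 0.2359, 0.0768]
tcp_rot: [0.457, 0.541, -0.455, 0.54]
contact_force: [-0.6, 0.1, -0.2]
opening: 1.003
```

```bash
python3 -c "
from h import *
d=cam('wrist','w8')
plan((.573,.237,.078),10,1)
"
```

```text
t 9.0 from [0.5733 0.2361 0.078 ] jaw 9.62 F [-0.4 -0.5 -0.2] op 0.999
[[0.001, -0.003, -0.018], [-0.38, -0.18, -0.16]]
```

View pics/w8.png

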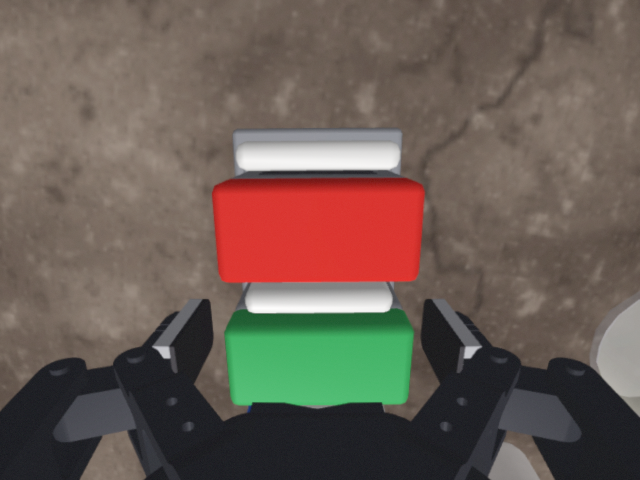

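```bash
python3 -c "
from h import *
d=cam('wrist')
for y in (.2335,.237,.240): print(y,proj(d,[[.572,y,.112],[.572,y,.08]]))
s=ctrl.get_state();R=Ro.from_quat(s['tcp_rot']);p=s['eef_pos']
print(p,proj(d,[p+R.apply([-.002,.0425,z]) for z in(-.011,0,.011)]))
"
```

```text
0.2335 [[312.84154444 376.25028805]
 [313.48389615 327.11948054]]
0.237 [[314.62271388 367.20543495]
 [314.89809007 319.5732714 ]]
0.24 [[316.17630309 359.30822166]
 [316.1262997  313.01635736]]
[0.57435189 0.23635045 0.0795145 ] [[427.45590923 298.66698842]
 [424.95928693 323.42554004]
 [422.5132316  347.03593053]]
```

drive_tool([
  [[0,0,-0.07],[-0.4,0,0]],
  [[0,0,0],[0,0,0]],
])

```text
time: 9.25
eef_pos: [0.5746, 0.2402, 0.0803]
tcp_rot: [0.457, 0.541, -0.452, 0.543]
contact_force: [-0.8, -0.2, 0.6]
opening: 0.999
```

drive_tool([
  [[0,0,0],[0,0,0]],
  [[0,0,0],[0,0,0]],
  [[0,0,0],[0,0,0]],
  [[0,0,0],[0,0,0]],
], grip=-1, newtons=30)

```text
time: 9.65
eef_pos: [0.5749, 0.2405, 0.0817]
tcp_rot: [0.457, 0.541, -0.451, 0.543]
contact_force: [0.1, 0.4, -0.2]
opening: 0.704
```

```bash
python3 -c "
from h import *
plan((.573,.2385,.078),10,1)
d=cam('wrist','w9')
"
```

```text
t 9.65 from [0.5749 0.2405 0.0817] jaw 10.06 F [ 0.1  0.4 -0.2] op 0.704
[[0.074, -0.045, 0.033], [0.06, -0.2, -0.49]]
```

View pics/w9.png

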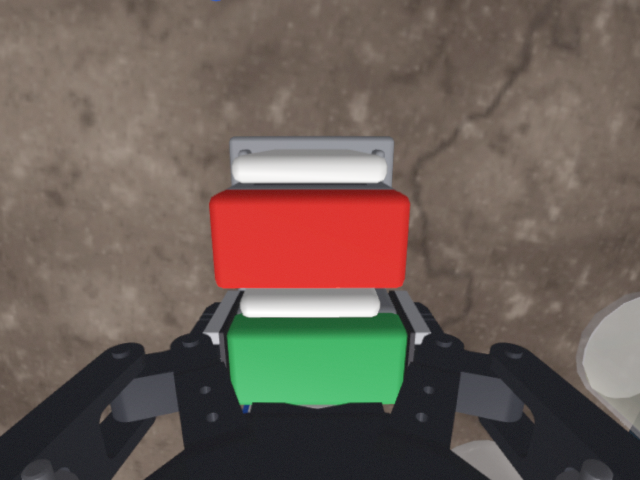

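drive_tool([
  [[-0.3,0,0],[0,0,0]],
  [[-0.6,0,0],[0,0,0]],
  [[-0.6,0,0],[0,0,0]],
  [[-0.6,0,0],[0,0,0]],
  [[-0.6,0,0],[0,0,0]],
], newtons=45)

```text
time: 10.2
eef_pos: [0.5691, 0.2384, 0.2151]
tcp_rot: [0.452, 0.545, -0.456, 0.539]
contact_force: [1.2, 0.0, -3.4]
opening: 0.697
```

```bash
python3 -c "
from h import *
plan((.44,.09,.215),90,12)
cam('scene','s10')
"
```

```text
t 10.2 from [0.5691 0.2384 0.2151] jaw 10.04 F [ 1.2  0.  -3.4] op 0.697
[[0.002, -0.255, 0.206], [-6.66, -0.04, 0.03]]
[[0.002, -0.277, 0.175], [-6.66, -0.04, 0.03]]
[[0.002, -0.296, 0.142], [-6.66, -0.04, 0.03]]
[[0.002, -0.31, 0.107], [-6.66, -0.04, 0.03]]
[[0.002, -0.32, 0.07], [-6.66, -0.04, 0.03]]
[[0.002, -0.326, 0.032], [-6.66, -0.04, 0.03]]
[[0.002, -0.328, -0.006], [-6.66, -0.04, 0.03]]
[[0.001, -0.325, -0.044], [-6.66, -0.04, 0.03]]
[[0.001, -0.318, -0.081], [-6.66, -0.04, 0.03]]
[[0.001, -0.306, -0.118], [-6.66, -0.04, 0.03]]
[[0.001, -0.29, -0.152], [-6.66, -0.04, 0.03]]
[[0.0, -0.271, -0.185], [-6.66, -0.04, 0.03]]
```

View pics/s10.png

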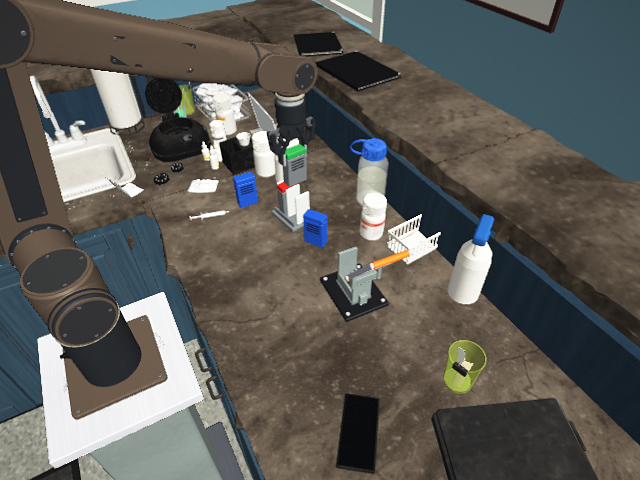

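drive_tool([
  [[0,-0.26,0.21],[-6.66,0,0]],
  [[0,-0.28,0.18],[-6.66,0,0]],
  [[0,-0.3,0.14],[-6.66,0,0]],
  [[0,-0.31,0.11],[-6.66,0,0]],
  [[0,-0.32,0.07],[-6.66,0,0]],
])

```text
time: 10.75
eef_pos: [0.5182, 0.1756, 0.2253]
tcp_rot: [0.275, 0.65, -0.269, 0.655]
contact_force: [0.3, 0.1, -3.0]
opening: 0.697
```

drive_tool([
  [[0,-0.33,0.03],[-6.66,0,0]],
  [[0,-0.33,0],[-6.66,0,0]],
  [[0,-0.33,-0.04],[-6.66,0,0]],
  [[0,-0.32,-0.08],[-6.66,0,0]],
  [[0,-0.31,-0.12],[-6.66,0,0]],
])

```text
time: 11.25
eef_pos: [0.4619, 0.1083, 0.2221]
tcp_rot: [0.067, 0.702, -0.063, 0.707]
contact_force: [1.1, -0.2, -2.2]
opening: 0.694
```

```bash
python3 -c "
from h import *
plan((.445,.09,.18),86.5,4)
"
```

```text
t 11.25 from [0.4619 0.1083 0.2221] jaw 79.51 F [ 1.1 -0.2 -2.2] op 0.694
[[0.21, -0.107, -0.068], [-1.75, 0.1, -0.08]]
[[0.21, -0.104, -0.071], [-1.75, 0.1, -0.08]]
[[0.21, -0.102, -0.073], [-1.75, 0.1, -0.08]]
[[0.21, -0.099, -0.076], [-1.75, 0.1, -0.08]]
```

drive_tool([
  [[0.21,-0.11,-0.07],[-1.75,0.1,-0.08]],
  [[0.21,-0.1,-0.07],[-1.75,0.1,-0.08]],
  [[0.21,-0.1,-0.07],[-1.75,0.1,-0.08]],
  [[0.21,-0.1,-0.07],[-1.75,0.1,-0.08]],
  [[0,0,0],[0,0,0]],
])

```text
time: 11.75
eef_pos: [0.4418, 0.0878, 0.1775]
tcp_rot: [0.02, 0.707, -0.02, 0.707]
contact_force: [-0.4, -0.1, -2.5]
opening: 0.694
```

```bash
python3 -c "
from h import *
plan((.445,.09,.078),86.5,4)
cam('scene','s11')
a=cv2.imread('pics/s11.png')[150:390,150:350]
cv2.imwrite('pics/c11.png',cv2.resize(a,None,fx=2.5,fy=2.5))
"
```

```text
t 11.75 from [0.4418 0.0878 0.1775] jaw 86.78 F [-0.4 -0.1 -2.5] op 0.694
[[0.497, 0.012, 0.016], [0.07, -0.01, 0.01]]
[[0.497, 0.012, 0.016], [0.07, -0.01, 0.01]]
[[0.497, 0.012, 0.016], [0.07, -0.01, 0.01]]
[[0.497, 0.012, 0.015], [0.07, -0.01, 0.01]]
```

View pics/c11.png

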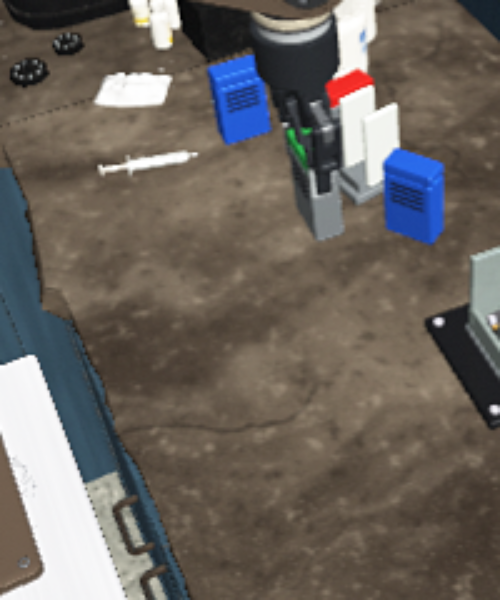

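drive_tool([
  [[0.5,0.01,0.02],[0,0,0]],
  [[0.5,0.01,0.02],[0,0,0]],
  [[0.5,0.01,0.02],[0,0,0]],
  [[0.4,0.01,0.02],[0,0,0]],
  [[0,0,0],[0,0,0]],
])

```text
time: 12.3
eef_pos: [0.4525, 0.0906, 0.0863]
tcp_rot: [0.021, 0.702, -0.021, 0.712]
contact_force: [-1.5, 0.7, -3.3]
opening: 0.696
```

drive_tool([
  [[0.06,0,0],[0,0,0]],
  [[0.06,0,0],[0,0,0]],
])

```text
time: 12.5
eef_pos: [0.4545, 0.0909, 0.0824]
tcp_rot: [0.021, 0.7, -0.021, 0.713]
contact_force: [-0.3, -0.1, -2.3]
opening: 0.699
```

```bash
python3 -c "
from h import *
plan((.454,.09,.076),86.5,2)
print(ctrl.get_state()['qpos'])
"
```

```text
t 12.5 from [0.4545 0.0909 0.0824] jaw 86.56 F [-0.3 -0.1 -2.3] op 0.699
[[0.064, -0.009, -0.006], [0.03, 0.51, -0.03]]
[[0.064, -0.009, -0.005], [0.03, 0.51, -0.03]]
[-2.22788227e-02  1.03812265e-02  2.20980185e+00  6.12103986e-04
  9.03427144e-01 -1.53335867e+00]
```

drive_tool([
  [[0.06,0,0],[0,0.5,0]],
  [[0.06,0,0],[0,0.5,0]],
  [[0.06,0,0],[0,0.3,0]],
])

```text
time: 12.8
eef_pos: [0.457, 0.091, 0.0759]
tcp_rot: [0.022, 0.707, -0.021, 0.707]
contact_force: [0.3, -0.6, -1.8]
opening: 0.699
```

```bash
python3 -c "
from h import *
plan((.454,.09,.07),86.5,2)
"
```

```text
t 12.8 from [0.457  0.091  0.0759] jaw 86.55 F [ 0.3 -0.6 -1.8] op 0.699
[[0.059, -0.012, -0.029], [0.03, -0.0, -0.04]]
[[0.059, -0.012, -0.029], [0.03, -0.0, -0.04]]
```

drive_tool([
  [[0.06,0,0],[0,0,0]],
  [[0.05,0,0],[0,0,0]],
])

```text
time: 13.0
eef_pos: [0.4576, 0.091, 0.0704]
tcp_rot: [0.022, 0.706, -0.021, 0.707]
contact_force: [-0.1, -1.0, -2.7]
opening: 0.696
```

drive_tool([
  [[0.04,0,0],[0,0,0]],
  [[0.04,0,0],[0,0,0]],
])

```text
time: 13.2
eef_pos: [0.4583, 0.0908, 0.0698]
tcp_rot: [0.021, 0.708, -0.021, 0.706]
contact_force: [-6.8, -1.4, 15.6]
opening: 0.696
```

drive_tool([
  [[0,0,0],[0,0,0]],
  [[0,0,0],[0,0,0]],
])

```text
time: 13.4
eef_pos: [0.4589, 0.0908, 0.0706]
tcp_rot: [0.021, 0.707, -0.021, 0.706]
contact_force: [-0.4, 0.7, -3.2]
opening: 0.698
```

drive_tool([
  [[0,0,0],[0,0,0]],
  [[0,0,0],[0,0,0]],
  [[0,0,0],[0,0,0]],
], grip=1)

```text
time: 13.7
eef_pos: [0.4598, 0.0908, 0.071]
tcp_rot: [0.021, 0.706, -0.021, 0.707]
contact_force: [0.3, -0.6, 0.5]
opening: 1.001
```

drive_tool([
  [[-0.3,0,0],[0,0,0]],
  [[-0.5,0,0],[0,0,0]],
  [[-0.6,0,0],[0,0,0]],
  [[-0.6,0,0],[0,0,0]],
])

```text
time: 14.1
eef_pos: [0.4562, 0.0906, 0.1687]
tcp_rot: [0.022, 0.711, -0.021, 0.703]
contact_force: [-0.2, 0.2, 0.6]
opening: 1.003
```

```bash
python3 -c "
from h import *
plan((.457,.091,.17),-3.5,11)
d=cam('wrist','w12');cam('scene','s12')
print(proj(d,[[.458,.091,.1]]))
"
```

```text
t 14.1 from [0.4562 0.0906 0.1687] jaw 86.57 F [-0.2  0.2  0.6] op 1.003
[[-0.002, 0.001, 0.001], [8.19, -0.05, 0.04]]
[[-0.002, 0.001, 0.001], [8.19, -0.05, 0.04]]
[[-0.002, 0.001, 0.001], [8.19, -0.05, 0.04]]
[[-0.002, 0.001, 0.001], [8.19, -0.05, 0.04]]
[[-0.002, 0.001, 0.001], [8.19, -0.05, 0.04]]
[[-0.002, 0.002, 0.001], [8.19, -0.05, 0.04]]
[[-0.002, 0.002, 0.0], [8.19, -0.05, 0.04]]
[[-0.002, 0.002, 0.0], [8.19, -0.05, 0.04]]
[[-0.002, 0.002, -0.0], [8.19, -0.05, 0.04]]
[[-0.002, 0.002, -0.0], [8.19, -0.05, 0.04]]
[[-0.002, 0.002, -0.001], [8.19, -0.05, 0.04]]
[[314.9747781  266.95692182]]
```

View pics/w12.png

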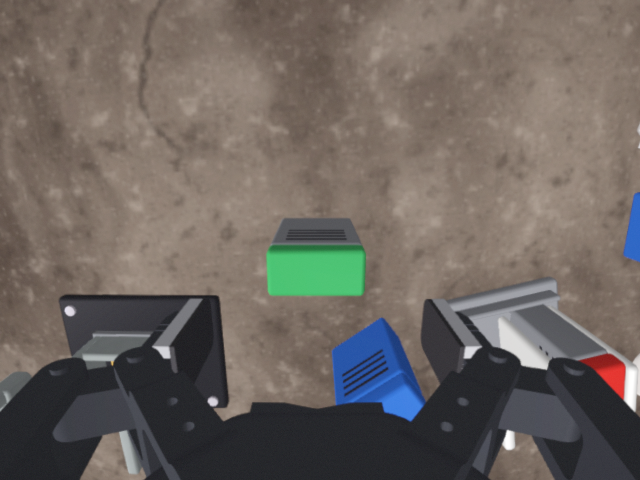

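```bash
python3 -c "
from h import *
d=cam('top')
for p in [(268,170),(345,123),(369,158),(290,192),(290,192)]: print(onz(d,(p[0]/3.4+180,p[1]/3.4+180),.1))
print(onz(d,(305/3.4+180,225/3.4+180),0.0),onz(d,(371/3.4+180,182/3.4+180),0.0))
w=cam('wrist');print('green',onz(w,(316.5,271),.1))
for p in [(268,253),(364,253),(364,295),(268,295)]:print(onz(w,p,.1))
"
```

```text
[0.56598761 0.1580585  0.1       ]
[0.59823392 0.1072019  0.1       ]
[0.57430826 0.09066399 0.1       ]
[0.55107157 0.14295211 0.1       ]
[0.55107157 0.14295211 0.1       ]
[0.54590877 0.14450858 0.        ] [0.57747847 0.09759147 0.        ]
green [0.46386364 0.09169467 0.1       ]
[0.45070847 0.06340256 0.1       ]
[0.45414461 0.12075904 0.1       ]
[0.48145643 0.12014771 0.1       ]
[0.47789443 0.06072913 0.1       ]
```

drive_tool([
  [[0,0,0],[8.5,0,0]],
  [[0,0,0],[8.5,0,0]],
  [[0,0,0],[8.5,0,0]],
  [[0,0,0],[8.5,0,0]],
  [[0,0,0],[8.5,0,0]],
])

```text
time: 14.8
eef_pos: [0.4514, 0.0906, 0.1592]
tcp_rot: [0.277, 0.657, -0.283, 0.641]
contact_force: [-0.4, 0.2, 0.4]
opening: 1.002
```

drive_tool([
  [[0,0,0],[8.5,0,0]],
  [[0,0,0],[8.5,0,0]],
  [[0,0,0],[8.5,0,0]],
  [[0,0,0],[8.5,0,0]],
  [[0,0,0],[8.5,0,0]],
])

```text
time: 15.3
eef_pos: [0.4447, 0.0907, 0.1482]
tcp_rot: [0.488, 0.513, -0.508, 0.49]
contact_force: [0.8, 0.5, -0.4]
opening: 1.001
```

```bash
python3 -c "
from h import *
plan((.46,.091,.165),-3.5,3)
"
```

```text
t 15.3 from [0.4447 0.0907 0.1482] jaw 0.39 F [ 0.8  0.5 -0.4] op 1.001
[[-0.116, 0.097, -0.002], [1.29, -0.02, 0.83]]
[[-0.115, 0.098, -0.004], [1.29, -0.02, 0.83]]
[[-0.114, 0.1, -0.006], [1.29, -0.02, 0.83]]
```

drive_tool([
  [[-0.12,0.1,0],[1.3,0,0.8]],
  [[-0.12,0.1,0],[1.3,0,0.8]],
  [[-0.12,0.1,0],[1.3,0,0.8]],
  [[0,0,0],[0,0,0]],
])

```text
time: 15.7
eef_pos: [0.4592, 0.0904, 0.1628]
tcp_rot: [-0.514, -0.486, 0.516, -0.483]
contact_force: [0.0, -0.9, 0.3]
opening: 1.001
```

```bash
python3 -c "
from h import *
d=cam('wrist','w13')
plan((.461,.091,.07),-3.5,5)
h=cv2.cvtColor(d['img'],cv2.COLOR_RGB2HSV);m=cv2.inRange(h,(50,120,80),(80,255,255));m[400:]=0
p=np.argwhere(m)[:,::-1].astype(np.float32);r=cv2.minAreaRect(p);print(r,onz(d,r[0],.1))
"
```

```text
t 15.75 from [0.4587 0.0904 0.1623] jaw -3.48 F [ 0.1 -1.1 -0.3] op 1.0
[[0.369, 0.012, -0.003], [0.0, -0.01, 0.08]]
[[0.369, 0.011, -0.003], [0.0, -0.01, 0.08]]
[[0.369, 0.011, -0.003], [0.0, -0.01, 0.08]]
[[0.369, 0.01, -0.003], [0.0, -0.01, 0.08]]
[[0.369, 0.009, -0.003], [0.0, -0.01, 0.08]]
((324.5, 261.0), (98.0, 51.0), 90.0) [0.46278427 0.09395462 0.1       ]
```

View pics/w13.png

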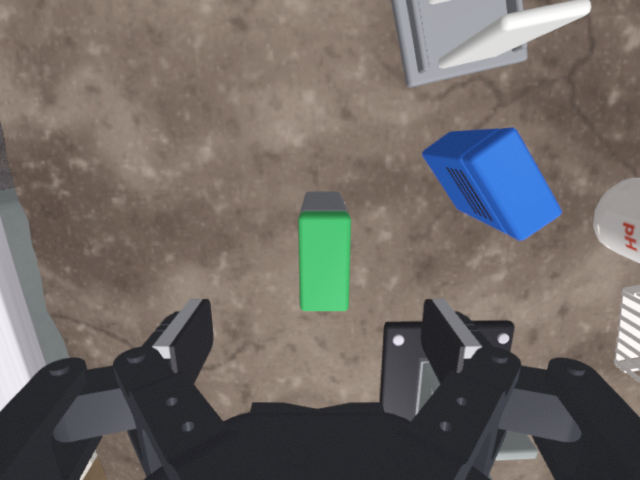

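drive_tool([
  [[0.37,0.01,-0.02],[0,0,0.1]],
  [[0.37,0.01,-0.02],[0,0,0.1]],
  [[0.37,0.01,-0.02],[0,0,0.1]],
  [[0.37,0.01,0],[0,0,0]],
  [[0.3,0.01,0],[0,0,0]],
])

```text
time: 16.25
eef_pos: [0.4646, 0.0934, 0.0744]
tcp_rot: [0.516, 0.484, -0.512, 0.488]
contact_force: [0.2, 0.3, 0.8]
opening: 0.996
```

```bash
python3 -c "
from h import *
plan((.462,.0935,.07),-3.5,2)
"
```

```text
t 16.25 from [0.4646 0.0934 0.0744] jaw -3.24 F [0.2 0.3 0.8] op 0.996
[[0.044, -0.026, 0.001], [0.13, -0.03, -0.23]]
[[0.044, -0.026, 0.001], [0.13, -0.03, -0.23]]
```

drive_tool([
  [[0.04,-0.03,0],[0.13,0,-0.23]],
  [[0.04,-0.03,0],[0.13,0,-0.23]],
])

```text
time: 16.45
eef_pos: [0.46, 0.0936, 0.0686]
tcp_rot: [-0.514, -0.486, 0.516, -0.483]
contact_force: [0.1, 0.7, 0.6]
opening: 1.0
```

drive_tool([
  [[0,0,0],[0,0,0]],
  [[0,0,0],[0,0,0]],
  [[0,0,0],[0,0,0]],
  [[0,0,0],[0,0,0]],
  [[0,0,0],[0,0,0]],
], grip=-1, newtons=35)

```text
time: 16.95
eef_pos: [0.4614, 0.0936, 0.071]
tcp_rot: [0.515, 0.485, -0.515, 0.484]
contact_force: [-0.1, 0.5, -3.0]
opening: 0.344
```

```bash
python3 -c "
from h import *
plan((.462,.0935,.2),-3.5,5)
d=cam('wrist','w14')
"
```

```text
t 16.95 from [0.4614 0.0936 0.071 ] jaw -3.42 F [-0.1  0.5 -3. ] op 0.344
[[-0.516, 0.002, -0.0], [0.02, -0.01, 0.0]]
[[-0.516, 0.002, -0.0], [0.02, -0.01, 0.0]]
[[-0.516, 0.002, 0.0], [0.02, -0.01, 0.0]]
[[-0.516, 0.002, 0.0], [0.02, -0.01, 0.0]]
[[-0.516, 0.002, 0.0], [0.02, -0.01, 0.0]]
```

View pics/w14.png

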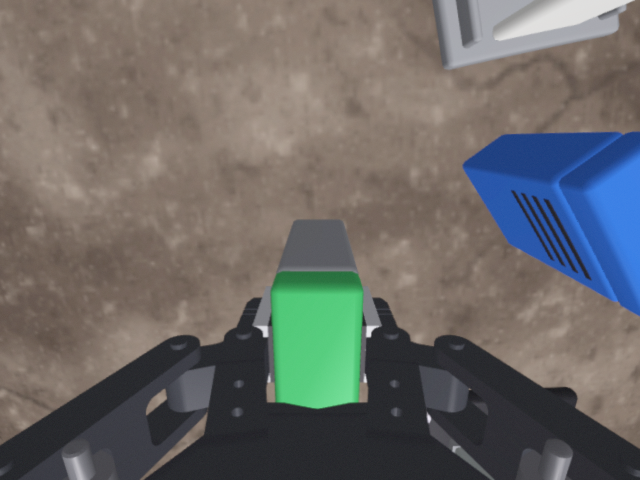

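drive_tool([
  [[-0.3,0,0],[0,0,0]],
  [[-0.6,0,0],[0,0,0]],
  [[-0.6,0,0],[0,0,0]],
  [[-0.6,0,0],[0,0,0]],
  [[-0.6,0,0],[0,0,0]],
])

```text
time: 17.5
eef_pos: [0.455, 0.0935, 0.2015]
tcp_rot: [-0.51, -0.49, 0.52, -0.479]
contact_force: [-0.1, -0.3, -2.3]
opening: 0.344
```

```bash
python3 -c "
from h import *
d=cam('wrist','w15');s=ctrl.get_state();p=s['eef_pos'];R=Ro.from_quat(s['tcp_rot'])
for px in [(318,270),(272,300),(363,300)]:
  c,v=ray(d,px); c=R.inv().apply(c-p);v=R.inv().apply(v)
  x=-.029; print(px,c+v*(x-c[0])/v[0])
plan((.5698,-.0805,.24),-3.5,8)
T=cam('top','t15')
"
```

```text
(318, 270) [-0.029      -0.00317593 -0.03462616]
(272, 300) [-0.029      -0.01692859 -0.02499852]
(363, 300) [-0.029       0.01025717 -0.02513202]
t 17.55 from [0.4582 0.0935 0.2075] jaw -3.41 F [3.2 1.4 1.2] op 0.342
[[-0.085, 0.303, 0.418], [0.01, -0.01, 0.08]]
[[-0.085, 0.304, 0.418], [0.01, -0.01, 0.08]]
[[-0.084, 0.304, 0.418], [0.01, -0.01, 0.08]]
[[-0.084, 0.304, 0.418], [0.01, -0.01, 0.08]]
[[-0.083, 0.304, 0.417], [0.01, -0.01, 0.08]]
[[-0.083, 0.304, 0.417], [0.01, -0.01, 0.08]]
[[-0.082, 0.305, 0.417], [0.01, -0.01, 0.08]]
[[-0.082, 0.305, 0.417], [0.01, -0.01, 0.08]]
```

View pics/w15.png

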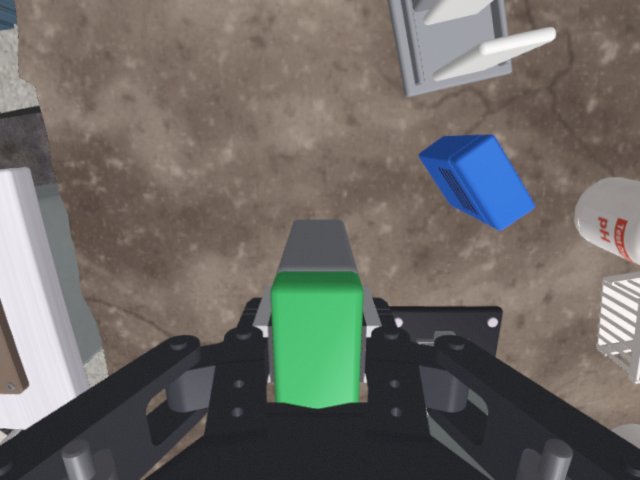

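View pics/t15.png

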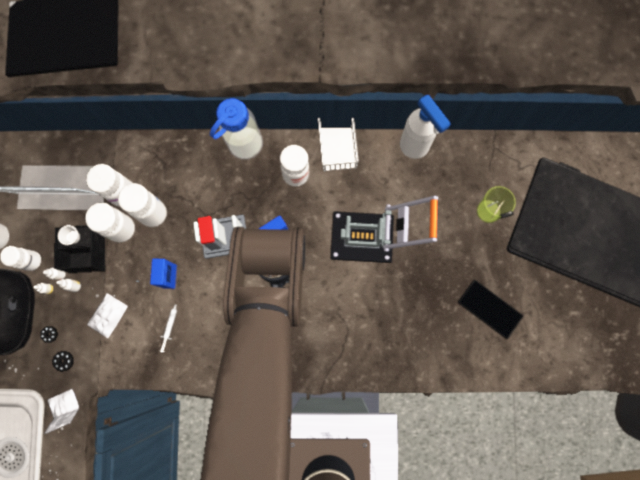

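```bash
python3 -c "
from h import *
w=cam('wrist');s=ctrl.get_state();p=s['eef_pos'];R=Ro.from_quat(s['tcp_rot'])
for px in [(318,289),(318,292)]:
  c,v=ray(w,px); c=R.inv().apply(c-p);v=R.inv().apply(v);print(c+v*(-.029-c[0])/v[0])
T=cam('top');S=cam('scene')
def draw(d,box,f,n,c=(.5698,-.0805),yaw=176.45):
  im=cv2.cvtColor(d['img'],cv2.COLOR_RGB2BGR);x0,y0,x1,y1=box
  im=cv2.resize(im[y0:y1,x0:x1],None,fx=f,fy=f,interpolation=cv2.INTER_CUBIC)
  a=np.deg2rad(yaw);ux=np.array([np.cos(a),np.sin(a)]);uy=np.array([-ux[1],ux[0]])
  def rect(hx,hy,z,oy=0,col=(0,255,255)):
    P=[[*(np.array(c)+ux*sx*hx+uy*(oy+sy*hy)),z] for sx,sy in((1,1),(1,-1),(-1,-1),(-1,1))]
    q=((proj(d,P)-[x0-.5,y0-.5])*f).astype(int);cv2.polylines(im,[q.reshape(-1,1,2)],True,col,1)
  rect(.06,.075,.012);rect(.018,.033,.048,0,(255,0,255));rect(.02,.004,.118,-.037,(0,0,255));rect(.02,.004,.118,.037,(0,0,255))
  cv2.imwrite('pics/'+n,im)
draw(T,(320,200,410,275),8,'d_t.png');draw(S,(310,230,400,330),6,'d_s.png')
"
```

```text
[-0.029       0.00097005 -0.02507541]
[-0.029       0.00097132 -0.02402427]
```

View pics/d_t.png

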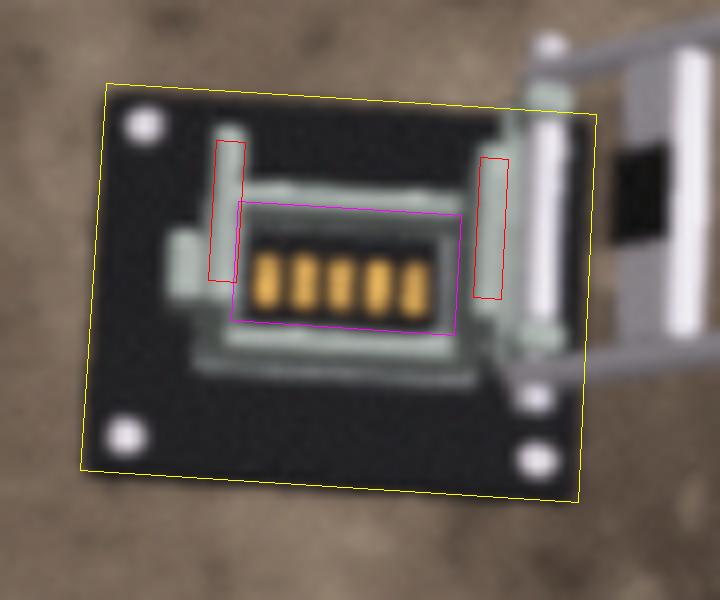

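View pics/d_s.png

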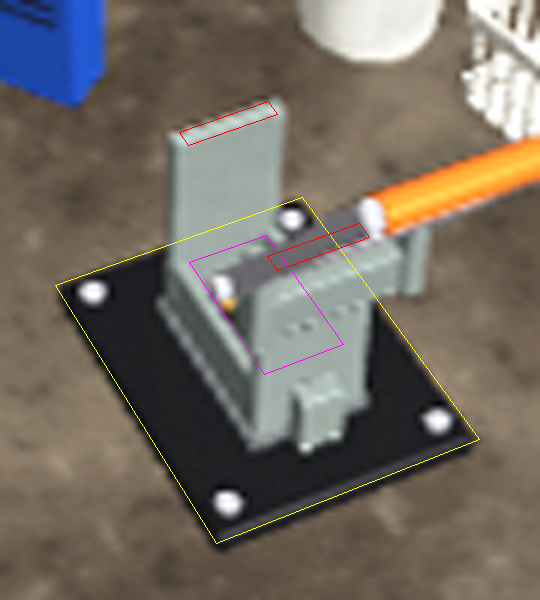

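```bash
python3 -c "
from h import *
plan((.5695,-.077,.235),-3.5,9)
"
```

```text
t 17.75 from [0.4548 0.0935 0.1994] jaw -3.43 F [-0.6  0.4 -4. ] op 0.344
[[-0.085, 0.275, 0.363], [0.01, -0.0, 0.14]]
[[-0.085, 0.276, 0.363], [0.01, -0.0, 0.14]]
[[-0.084, 0.276, 0.363], [0.01, -0.0, 0.14]]
[[-0.083, 0.276, 0.363], [0.01, -0.0, 0.14]]
[[-0.083, 0.276, 0.363], [0.01, -0.0, 0.14]]
[[-0.082, 0.277, 0.363], [0.01, -0.0, 0.14]]
[[-0.081, 0.277, 0.363], [0.01, -0.0, 0.14]]
[[-0.08, 0.277, 0.363], [0.01, -0.0, 0.14]]
[[-0.08, 0.277, 0.363], [0.01, -0.0, 0.14]]
```

drive_tool([
  [[-0.14,0.27,0.36],[0,0,0.15]],
  [[-0.14,0.28,0.36],[0,0,0.15]],
  [[-0.1,0.28,0.36],[0,0,0.15]],
  [[-0.08,0.28,0.36],[0,0,0.15]],
  [[-0.08,0.28,0.36],[0,0,0.15]],
])

```text
time: 18.25
eef_pos: [0.5123, -0.0004, 0.2094]
tcp_rot: [-0.506, -0.496, 0.522, -0.476]
contact_force: [-0.2, 0.5, -2.2]
opening: 0.343
```

drive_tool([
  [[-0.08,0.28,0.36],[0,0,0.15]],
  [[-0.06,0.28,0.36],[0,0,0.15]],
  [[-0.06,0.28,0.36],[0,0,0.15]],
  [[-0.04,0.25,0.3],[0,0,0.15]],
  [[0,0,0],[0,0,0]],
])

```text
time: 18.75
eef_pos: [0.5595, -0.0761, 0.2032]
tcp_rot: [-0.504, -0.5, 0.524, -0.47]
contact_force: [-0.1, 0.2, -2.4]
opening: 0.345
```

```bash
python3 -c "
from h import *
plan((.5695,-.077,.2),-3.5,2)
S=cam('scene','s16');cam('wrist','w16')
plan((.5695,-.077,.2),-3.5,2)
a=cv2.imread('pics/s16.png')[190:330,290:420]
cv2.imwrite('pics/c16.png',cv2.resize(a,None,fx=4.2,fy=4.2,interpolation=cv2.INTER_CUBIC))
"
```

```text
t 18.75 from [ 0.5595 -0.0761  0.2032] jaw -3.33 F [-0.1  0.2 -2.4] op 0.345
[[0.027, 0.102, 0.004], [0.08, -0.24, 1.44]]
[[0.03, 0.101, 0.003], [0.08, -0.24, 1.44]]
t 18.85 from [ 0.5581 -0.0742  0.2029] jaw -3.26 F [ 0.2 -0.2 -2.6] op 0.342
[[0.022, 0.117, 0.022], [0.11, -0.28, 1.51]]
[[0.025, 0.116, 0.021], [0.11, -0.28, 1.51]]
```

View pics/c16.png

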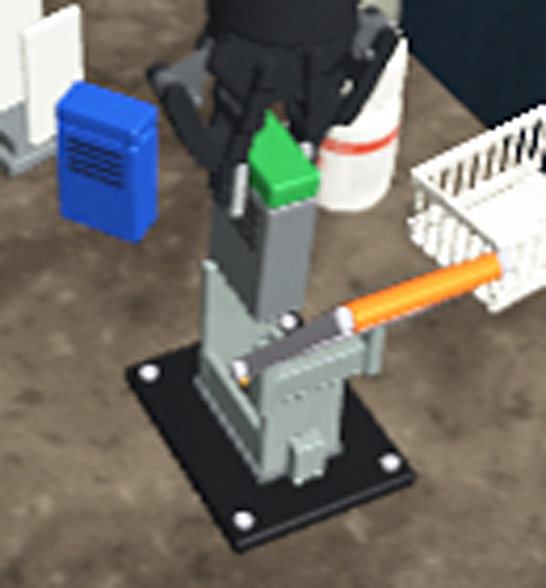

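View pics/w16.png

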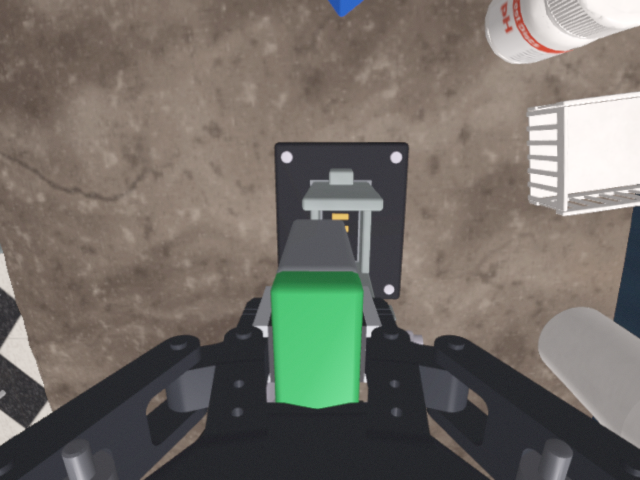

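drive_tool([
  [[-0.1,0.1,0.02],[0.1,-0.2,1.2]],
  [[-0.1,0.1,0.02],[0,-0.2,1.2]],
  [[-0.05,0.08,0],[0,0,1.0]],
  [[0,0,0],[0,0,0.3]],
])

```text
time: 19.25
eef_pos: [0.5714, -0.0745, 0.2134]
tcp_rot: [0.518, 0.483, -0.51, 0.488]
contact_force: [0.3, -0.4, -1.8]
opening: 0.346
```

```bash
python3 -c "
from h import *
plan((.5695,-.077,.2),-3.5,2)
"
```

```text
t 19.25 from [ 0.5714 -0.0745  0.2134] jaw -3.23 F [ 0.3 -0.4 -1.8] op 0.346
[[0.134, -0.02, 0.027], [0.13, -0.12, -0.36]]
[[0.134, -0.019, 0.027], [0.13, -0.12, -0.36]]
```

drive_tool([
  [[0,-0.02,0.04],[0.2,-0.2,-0.4]],
  [[0,0,0],[0,0,0]],
])

```text
time: 19.45
eef_pos: [0.5701, -0.076, 0.2141]
tcp_rot: [0.516, 0.483, -0.513, 0.486]
contact_force: [1.1, 0.7, -2.7]
opening: 0.342
```

```bash
python3 -c "
from h import *
d=cam('wrist','w17');S=cam('scene','s17')
plan((.5695,-.077,.2),-3.5,2)
cv2.imwrite('pics/c17s.png',cv2.resize(cv2.imread('pics/s17.png')[190:330,290:420],None,fx=4.2,fy=4.2,interpolation=cv2.INTER_CUBIC))
a=cv2.imread('pics/w17.png')
c=np.array([.5693,-.0805]);t=np.deg2rad(176.45);ux=np.array([np.cos(t),np.sin(t)]);uy=np.array([-ux[1],ux[0]])
for hx,hy,z,oy in((.018,.033,.048,0),(.018,.004,.118,-.037),(.06,.075,.012,0)):
  P=[[*(c+ux*sx*hx+uy*(oy+sy*hy)),z] for sx,sy in((1,1),(1,-1),(-1,-1),(-1,1))]
  cv2.polylines(a,[proj(d,P).astype(int).reshape(-1,1,2)],True,(0,255,255),1)
cv2.imwrite('pics/c17w.png',a)
"
```

```text
t 19.55 from [ 0.5701 -0.076   0.2139] jaw -3.4 F [-0.3  0.2 -3.7] op 0.343
[[0.139, -0.006, 0.011], [0.05, -0.01, -0.18]]
[[0.139, -0.006, 0.011], [0.05, -0.01, -0.18]]
```

View pics/c17w.png

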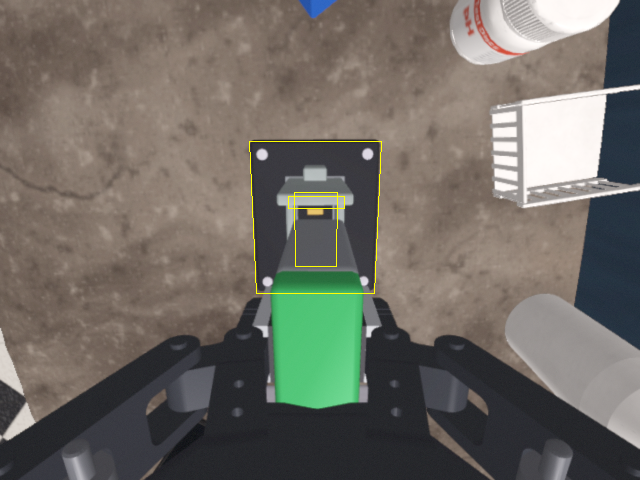

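View pics/c17s.png

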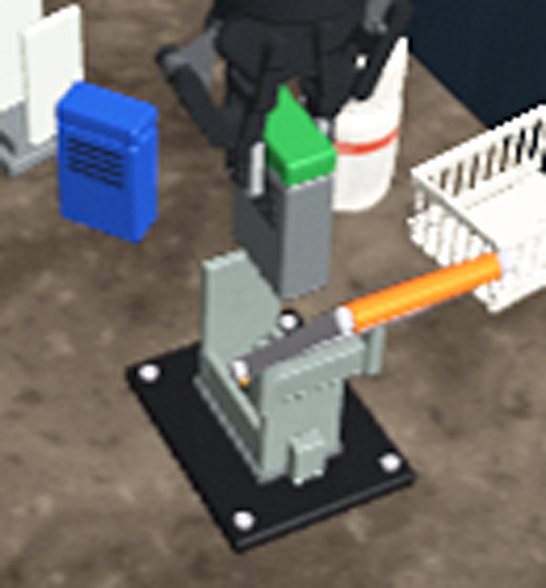

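```bash
python3 -c "
from h import *
d=cam('wrist')
s=ctrl.get_state();p=s['eef_pos'];print(p)
for c in (293,316,340):
  e=onz(d,(c,220),p[2]-.071);print(c,e)
uy=np.array([.062,.998])
e=onz(d,(316,220),p[2]-.071);print('edge rel dock +', (e[:2]-[.5693,-.0805])@uy, 'x', (e[:2]-[.5693,-.0805])@np.array([.998,-.062]))
w=onz(d,(316,208),.118);print('wall inner', (w[:2]-[.5693,-.0805])@uy)
# scene: lower corners of pack at crop (286,297),(328,285)
S=cam('scene')
for q in [(286,297),(327,287)]: 
  e=onz(S,(q[0]/4.2+290,q[1]/4.2+190),p[2]-.071);print(e,(e[:2]-[.5693,-.0805])@uy,(e[:2]-[.5693,-.0805])@np.array([.998,-.062]))
"
```

```text
[ 0.57009772 -0.07595419  0.2138127 ]
293 [ 0.55747466 -0.04890392  0.1428127 ]
316 [ 0.57089129 -0.0497191   0.1428127 ]
340 [ 0.58490154 -0.05056354  0.1428127 ]
edge rel dock + 0.030817995215586164 x -0.000320310307990422
wall inner 0.03331377404091433
[ 0.56154905 -0.10535146  0.1428127 ] -0.025282320193945884 -0.006194653289956447
[ 0.5848146  -0.10974214  0.1428127 ] -0.028221749124316083 0.01729658791988655
```

drive_tool([
  [[0.2,0,0.03],[0,0,-0.1]],
  [[0.3,0,0],[0,0,0]],
  [[0.3,0,0],[0,0,0]],
  [[0,0,0],[0,0,0]],
])

```text
time: 20.05
eef_pos: [0.5694, -0.0776, 0.1691]
tcp_rot: [0.515, 0.485, -0.514, 0.485]
contact_force: [-0.6, -0.1, -3.2]
opening: 0.348
```

```bash
python3 -c "
from h import *
plan((.5698,-.0772,.13),-3.5,3)
d=cam('wrist','w18')
"
```

```text
t 20.05 from [ 0.5694 -0.0776  0.1691] jaw -3.43 F [-0.6 -0.1 -3.2] op 0.348
[[0.261, 0.002, -0.002], [0.02, -0.02, -0.04]]
[[0.261, 0.002, -0.002], [0.02, -0.02, -0.04]]
[[0.261, 0.002, -0.002], [0.02, -0.02, -0.04]]
```

View pics/w18.png

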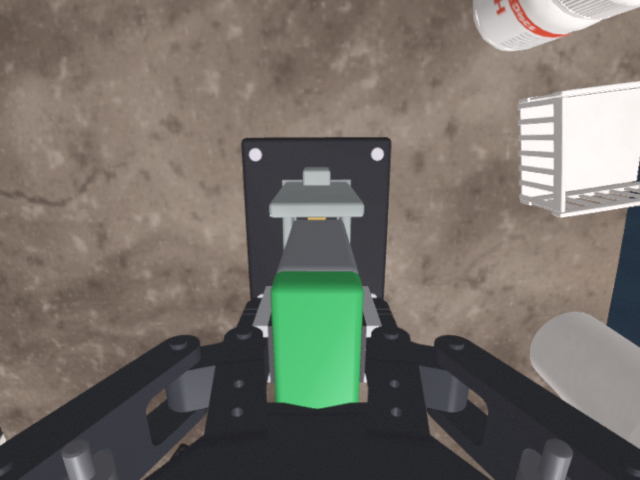

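drive_tool([
  [[0.26,0,0],[0,0,0]],
  [[0.26,0,0],[0,0,0]],
  [[0.2,0,0],[0,0,0]],
  [[0,0,0],[0,0,0]],
])

```text
time: 20.5
eef_pos: [0.5704, -0.0778, 0.1311]
tcp_rot: [0.516, 0.484, -0.514, 0.486]
contact_force: [-0.0, -0.2, -3.0]
opening: 0.348
```

```bash
python3 -c "
from h import *
plan((.5698,-.0775,.11),-3.5,3)
d=cam('wrist','w19')
cv2.imwrite('pics/c19.png',cv2.resize(cv2.imread('pics/w19.png')[120:320,220:420],None,fx=3,fy=3,interpolation=cv2.INTER_CUBIC))
"
```

```text
t 20.5 from [ 0.5704 -0.0778  0.1311] jaw -3.42 F [-0.  -0.2 -3. ] op 0.348
[[0.141, -0.005, -0.001], [0.03, -0.01, -0.07]]
[[0.141, -0.004, -0.001], [0.03, -0.01, -0.07]]
[[0.141, -0.004, -0.001], [0.03, -0.01, -0.07]]
```

View pics/c19.png

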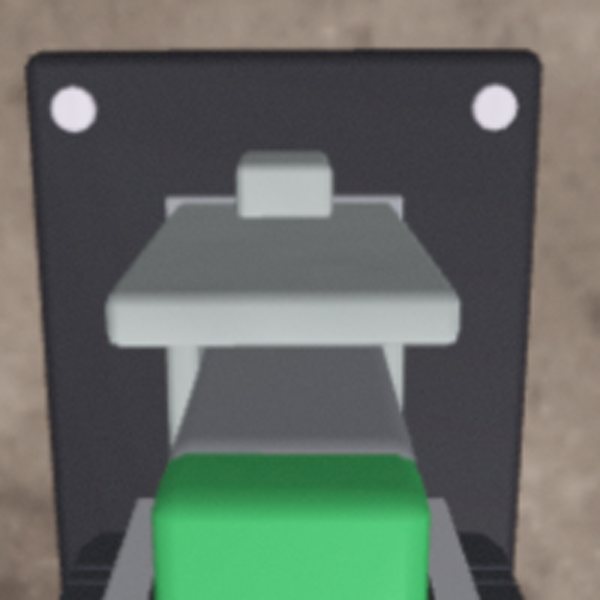

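drive_tool([
  [[0.14,-0.02,0],[0,0,-0.05]],
  [[0.14,-0.01,0],[0,0,0]],
  [[0.14,0,0],[0,0,0]],
])

```text
time: 20.85
eef_pos: [0.571, -0.0783, 0.1119]
tcp_rot: [0.516, 0.482, -0.513, 0.487]
contact_force: [0.1, 0.0, -2.4]
opening: 0.344
```

drive_tool([
  [[0.06,0,0],[0,0,0]],
  [[0.05,0,0],[0,0,0]],
])

```text
time: 21.05
eef_pos: [0.5707, -0.0782, 0.1051]
tcp_rot: [0.516, 0.483, -0.513, 0.487]
contact_force: [0.5, -0.1, -2.8]
opening: 0.347
```

drive_tool([
  [[0.05,-0.01,0],[0,0,0]],
  [[0.05,-0.01,0],[0,0,0]],
])

```text
time: 21.25
eef_pos: [0.5699, -0.0782, 0.0999]
tcp_rot: [0.516, 0.483, -0.513, 0.487]
contact_force: [0.4, -0.8, -2.0]
opening: 0.344
```

drive_tool([
  [[0.04,0,0],[0,0,0]],
  [[0.03,0,0],[0,0,0]],
])

```text
time: 21.45
eef_pos: [0.57, -0.0783, 0.0962]
tcp_rot: [0.517, 0.482, -0.513, 0.487]
contact_force: [-0.4, -0.4, -1.6]
opening: 0.349
```

drive_tool([
  [[0.03,0,0],[0,0,0]],
  [[0.02,0,0],[0,0,0]],
])

```text
time: 21.65
eef_pos: [0.5702, -0.0783, 0.0948]
tcp_rot: [0.516, 0.483, -0.513, 0.487]
contact_force: [-2.3, 1.2, 1.6]
opening: 0.344
```

drive_tool([
  [[0,0,0],[0,0,0]],
])

```text
time: 21.75
eef_pos: [0.5702, -0.0783, 0.0953]
tcp_rot: [0.516, 0.483, -0.513, 0.487]
contact_force: [-2.9, 0.2, 1.6]
opening: 0.345
```

drive_tool([
  [[0,0,0],[0,0,0]],
  [[0,0,0],[0,0,0]],
  [[0,0,0],[0,0,0]],
], grip=0.3)

```text
time: 22.05
eef_pos: [0.572, -0.0789, 0.0966]
tcp_rot: [0.517, 0.481, -0.512, 0.489]
contact_force: [0.1, 0.5, -0.2]
opening: 0.652
```

drive_tool([
  [[-0.3,0,0],[0,0,0]],
  [[-0.5,0,0],[0,0,0]],
  [[-0.7,0,0],[0,0,0]],
  [[-0.7,0,0],[0,0,0]],
  [[-0.7,0,0],[0,0,0]],
])

```text
time: 22.55
eef_pos: [0.5674, -0.0777, 0.2435]
tcp_rot: [0.516, 0.484, -0.514, 0.486]
contact_force: [0.4, -0.1, 0.7]
opening: 0.648
```

drive_tool([
  [[-0.7,0,0],[0,0,0]],
  [[-0.5,0,0],[0,0,0]],
  [[0,0,0],[0,0,0]],
])

```text
time: 22.85
eef_pos: [0.5694, -0.0783, 0.3176]
tcp_rot: [0.519, 0.479, -0.511, 0.491]
contact_force: [0.4, -1.1, 0.9]
opening: 0.654
```

```bash
python3 -c "
from h import *
S=cam('scene','s20');W=cam('wrist','w20')
cv2.imwrite('pics/c20.png',cv2.resize(cv2.imread('pics/s20.png')[190:330,290:420],None,fx=4.2,fy=4.2,interpolation=cv2.INTER_CUBIC))
for a in (2.1,2.2):
  P=[*(HC[:2]+.14*np.cos(a)*np.array([.061,.998])),.13+.14*np.sin(a)];print(P)
plan((.56,-.2,.33),86.5,11)
"
```

```text
[np.float64(0.5626886142667171), np.float64(-0.2005370977346921), np.float64(0.2508493113308423)]
[np.float64(0.5619742004586393), np.float64(-0.21222537610291692), np.float64(0.24318949653474264)]
t 22.95 from [ 0.5679 -0.0778  0.3127] jaw -3.41 F [ 0.  -0.6 -1.6] op 0.653
[[-0.031, -0.001, 0.223], [-8.17, 0.06, -0.05]]
[[-0.031, -0.032, 0.22], [-8.17, 0.06, -0.05]]
[[-0.031, -0.063, 0.213], [-8.17, 0.06, -0.05]]
[[-0.032, -0.093, 0.202], [-8.17, 0.06, -0.05]]
[[-0.032, -0.121, 0.187], [-8.17, 0.06, -0.05]]
[[-0.032, -0.146, 0.168], [-8.17, 0.06, -0.05]]
[[-0.032, -0.169, 0.145], [-8.17, 0.06, -0.05]]
[[-0.032, -0.188, 0.12], [-8.17, 0.06, -0.05]]
[[-0.032, -0.203, 0.092], [-8.17, 0.06, -0.05]]
[[-0.032, -0.214, 0.062], [-8.17, 0.06, -0.05]]
[[-0.032, -0.22, 0.031], [-8.17, 0.06, -0.05]]
```

View pics/c20.png

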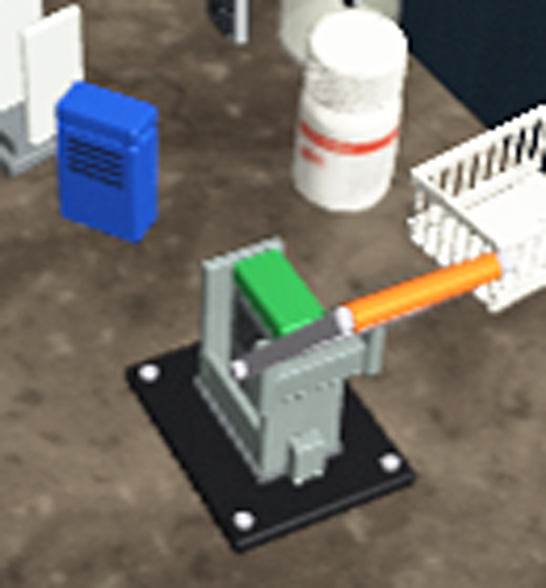

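View pics/w20.png

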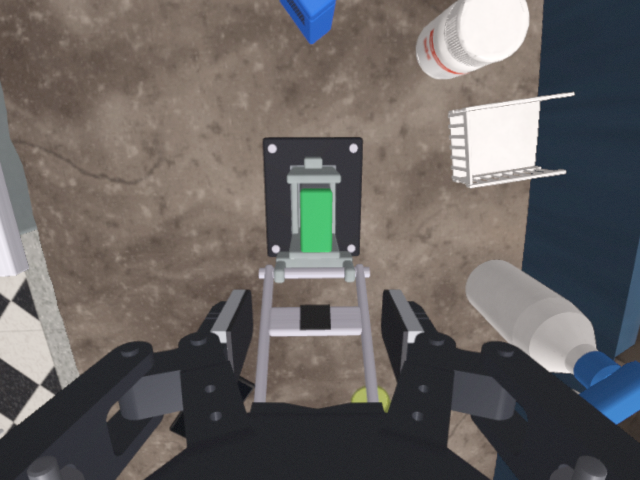

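drive_tool([
  [[-0.1,0,0.22],[-8.2,0,0]],
  [[-0.08,-0.03,0.23],[-8.2,0,0]],
  [[-0.06,-0.06,0.23],[-8.2,0,0]],
  [[-0.06,-0.1,0.22],[-8.2,0,0]],
  [[-0.06,-0.13,0.2],[-8.2,0,0]],
], grip=0.6)

```text
time: 23.45
eef_pos: [0.5609, -0.1349, 0.3183]
tcp_rot: [0.303, 0.642, -0.302, 0.636]
contact_force: [-0.9, -0.2, -0.5]
opening: 0.803
```

drive_tool([
  [[-0.05,-0.16,0.18],[-8.2,0,0]],
  [[-0.05,-0.18,0.15],[-8.2,0,0]],
  [[-0.05,-0.2,0.12],[-8.2,0,0]],
  [[-0.05,-0.22,0.1],[-8.2,0,0]],
  [[-0.05,-0.23,0.06],[-8.2,0,0]],
])

```text
time: 23.95
eef_pos: [0.5543, -0.1947, 0.3158]
tcp_rot: [0.054, 0.716, -0.044, 0.695]
contact_force: [0.1, 0.5, 0.4]
opening: 0.798
```

```bash
python3 -c "
from h import *
plan((.5625,-.208,.3),86.5,3)
"
```

```text
t 23.95 from [ 0.5543 -0.1947  0.3158] jaw 82.08 F [0.1 0.5 0.4] op 0.798
[[0.103, -0.082, 0.069], [-1.47, -0.56, -0.26]]
[[0.104, -0.083, 0.066], [-1.47, -0.56, -0.26]]
[[0.105, -0.084, 0.063], [-1.47, -0.56, -0.26]]
```

drive_tool([
  [[0.1,-0.08,0.07],[-1.5,-0.6,-0.3]],
  [[0.1,-0.08,0.07],[-1.5,-0.6,-0.3]],
  [[0.1,-0.08,0.06],[-1.5,-0.5,0]],
  [[0,0,0],[0,0,0]],
])

```text
time: 24.35
eef_pos: [0.5591, -0.208, 0.2888]
tcp_rot: [0.024, 0.712, -0.016, 0.702]
contact_force: [0.7, -0.9, -1.5]
opening: 0.799
```

```bash
python3 -c "
from h import *
d=cam('wrist','w21')
plan((.5625,-.2115,.238),86.5,3)
for a in (2.1,2.2):
  u=np.array([.998,-.061,0]);P=np.array([*(HC[:2]+.14*np.cos(a)*np.array([.061,.998])),.13+.14*np.sin(a)]);print(proj(d,[P-.037*u,P,P+.037*u]).round())
"
```

```text
t 24.4 from [ 0.559  -0.2078  0.289 ] jaw 86.75 F [ 0.2 -0.1 -0.4] op 0.798
[[0.339, -0.027, 0.03], [0.08, -0.29, -0.2]]
[[0.34, -0.026, 0.028], [0.08, -0.29, -0.2]]
[[0.34, -0.025, 0.026], [0.08, -0.29, -0.2]]
[[329. 219.]
 [328. 289.]
 [327. 352.]]
[[305. 216.]
 [306. 284.]
 [306. 345.]]
```

View pics/w21.png

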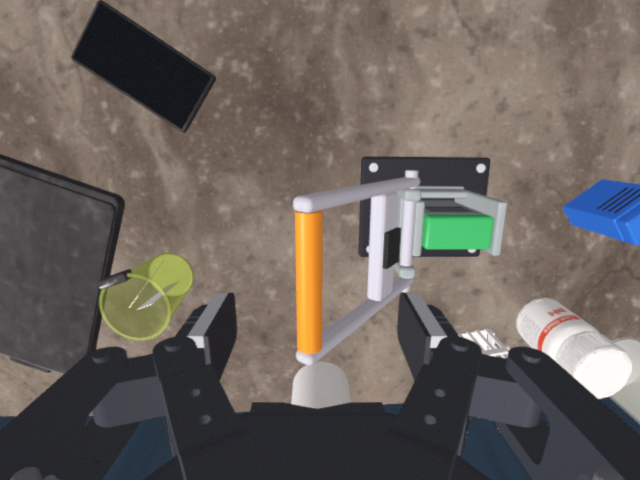

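drive_tool([
  [[0.34,-0.03,0.02],[0,-0.3,-0.2]],
  [[0.34,-0.02,0.02],[0,-0.3,-0.2]],
  [[0.34,-0.02,0.02],[0,-0.2,-0.2]],
  [[0,0,0],[0,0,0]],
])

```text
time: 24.8
eef_pos: [0.5601, -0.2095, 0.2337]
tcp_rot: [0.022, 0.709, -0.02, 0.705]
contact_force: [0.0, 0.1, -1.1]
opening: 0.801
```

drive_tool([
  [[0,0,0],[0,0,0]],
  [[0,0,0],[0,0,0]],
  [[0,0,0],[0,0,0]],
  [[0,0,0],[0,0,0]],
], grip=-1, newtons=20)

```text
time: 25.2
eef_pos: [0.5606, -0.2103, 0.2364]
tcp_rot: [0.02, 0.708, -0.021, 0.705]
contact_force: [0.4, -0.4, -3.6]
opening: 0.152
```

```bash
python3 -c "
from h import *
d=cam('wrist','w22')
arc(-.12,6)
"
```

```text
a 2.183970833275231 r 0.13982569630659913 F [-1.6 -1.7  1.4] rv fix [ 0.15 -0.22  0.04] pos [ 0.5606 -0.2102  0.2364]
xerr -0.0014953178242471665
2.06 [-0.18  0.28  0.03]
1.94 [-0.14  0.3   0.  ]
1.82 [-0.1   0.32  0.  ]
1.7 [-0.06  0.33  0.  ]
1.58 [-0.02  0.33  0.  ]
1.46 [0.02 0.34 0.  ]
```

View pics/w22.png

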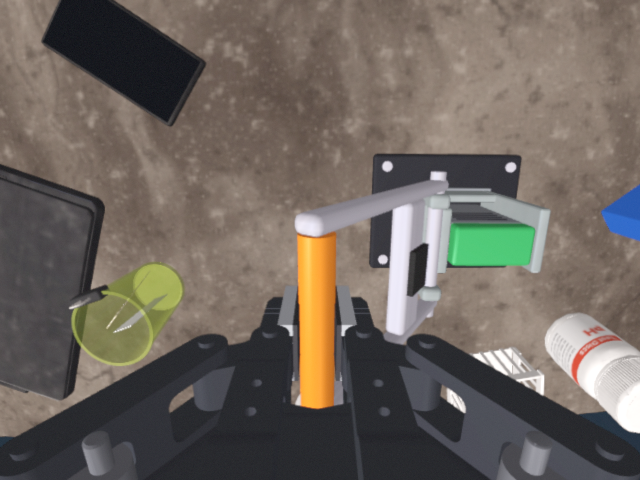

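Bar pinched (column ~317 between the pads); now the swing back.

drive_tool([
  [[-0.16,0.28,0],[0,0,0]],
  [[-0.14,0.3,0],[0,0,0]],
  [[-0.1,0.32,0],[0,0,0]],
  [[-0.06,0.33,0],[0,0,0]],
])

```text
time: 25.65
eef_pos: [0.5638, -0.1527, 0.2629]
tcp_rot: [0.017, 0.708, -0.027, 0.706]
contact_force: [-1.7, -4.6, 0.6]
opening: 0.155
```

```bash
python3 -c "
from h import *
arc(-.12,5)
"
```

```text
a 1.7309672831933822 r 0.1427689336622743 F [-1.7 -4.6  0.6] rv fix [-0.03 -0.16  0.82] pos [ 0.5638 -0.1527  0.2629]
xerr -0.0017721733543920593
1.61 [0.02 0.34 0.03]
1.49 [ 0.    0.34 -0.  ]
1.37 [ 0.04  0.33 -0.  ]
1.25 [0.08 0.33 0.  ]
1.13 [0.12 0.31 0.  ]
```

drive_tool([
  [[0.01,0.34,0],[0,0,0.4]],
  [[0.01,0.34,0],[0,0,0.4]],
  [[0.05,0.33,0],[0,0,0]],
  [[0.09,0.33,0],[0,0,0]],
  [[0.13,0.31,0],[0,0,0]],
])

```text
time: 26.15
eef_pos: [0.5689, -0.065, 0.2518]
tcp_rot: [0.019, 0.707, -0.023, 0.707]
contact_force: [0.0, -3.5, -1.1]
opening: 0.159
```

```bash
python3 -c "
from h import *
arc(-.12,5)
"
```

```text
a 1.1064446247735436 r 0.1452056523868434 F [ 0.  -3.5 -1.1] rv fix [0.06 0.03 0.32] pos [ 0.5689 -0.065   0.2518]
xerr -0.002054093958014369
0.99 [0.26 0.25 0.04]
0.87 [0.2  0.27 0.  ]
0.75 [0.23 0.24 0.  ]
0.63 [0.26 0.21 0.  ]
0.51 [0.28 0.18 0.  ]
```

drive_tool([
  [[0.2,0.28,0.01],[0,0,0.2]],
  [[0.2,0.27,0.01],[0,0,0.1]],
  [[0.23,0.24,0],[0,0,0]],
  [[0.26,0.21,0],[0,0,0]],
  [[0.28,0.18,0],[0,0,0]],
])

```text
time: 26.65
eef_pos: [0.5726, -0.0016, 0.187]
tcp_rot: [0.018, 0.707, -0.022, 0.706]
contact_force: [0.0, -11.7, -1.6]
opening: 0.154
```

```bash
python3 -c "
from h import *
arc(-.1,5)
"
```

```text
a 0.4683759454068424 r 0.1440897003701774 F [  0.  -11.7  -1.6] rv fix [ 0.22 -0.09  0.31] pos [ 0.5726 -0.0016  0.187 ]
xerr -0.00226872126283173
0.37 [0.29 0.04 0.05]
0.27 [0.27 0.09 0.  ]
0.17 [0.27 0.06 0.  ]
0.07 [0.28 0.03 0.  ]
-0.03 [0.28 0.01 0.  ]
```

drive_tool([
  [[0.28,0.07,0],[0,0,0.2]],
  [[0.28,0.08,0],[0,0,0]],
  [[0.28,0.05,0],[0,0,0]],
])

```text
time: 26.95
eef_pos: [0.5733, 0.01, 0.1412]
tcp_rot: [0.019, 0.707, -0.021, 0.706]
contact_force: [-1.5, -8.7, 3.3]
opening: 0.151
```

```bash
python3 -c "
from h import *
arc(-.05,5)
"
```

```text
a 0.13634657578874515 r 0.14140764158309718 F [-1.5 -8.7  3.3] rv fix [ 0.28 -0.09  0.16] pos [0.5733 0.01   0.1412]
xerr -0.0022670505902327998
0.09 [ 0.14 -0.01  0.05]
0.04 [0.14 0.01 0.  ]
-0.01 [0.14 0.   0.  ]
-0.06 [ 0.14 -0.01  0.  ]
-0.11 [ 0.14 -0.01  0.  ]
```

drive_tool([
  [[0.14,0,0],[0,0,0]],
  [[0.14,0,0],[0,0,0]],
])

```text
time: 27.15
eef_pos: [0.5744, 0.0102, 0.1286]
tcp_rot: [0.019, 0.707, -0.021, 0.706]
contact_force: [-10.6, -2.5, 31.6]
opening: 0.152
```

drive_tool([
  [[0.14,0,0],[0,0,0]],
  [[0.12,0,0],[0,0,0]],
])

```text
time: 27.35
eef_pos: [0.5761, 0.0101, 0.1264]
tcp_rot: [0.019, 0.708, -0.021, 0.706]
contact_force: [-14.2, -2.6, 25.9]
opening: 0.155
```

```bash
python3 -c "
from h import *
arc(-.05,1)
S=cam('scene','s23');W=cam('wrist','w23')
cv2.imwrite('pics/c23.png',cv2.resize(cv2.imread('pics/s23.png')[190:330,290:420],None,fx=4.2,fy=4.2,interpolation=cv2.INTER_CUBIC))
arc(-.05,1)
"
```

```text
a 0.03144060977758163 r 0.14045021425517915 F [-14.2  -2.6  25.9] rv fix [ 0.23 -0.2   0.15] pos [0.5761 0.0101 0.1264]
xerr 0.000560320148088822
-0.02 [ 0.14 -0.01 -0.01]
a 0.03121163199241381 r 0.1404437366305366 F [-14.6  -2.6  25.7] rv fix [ 0.22 -0.15  0.15] pos [0.5762 0.0101 0.1264]
xerr 0.0006487374133320456
-0.02 [ 0.14 -0.01 -0.01]
```

View pics/c23.png

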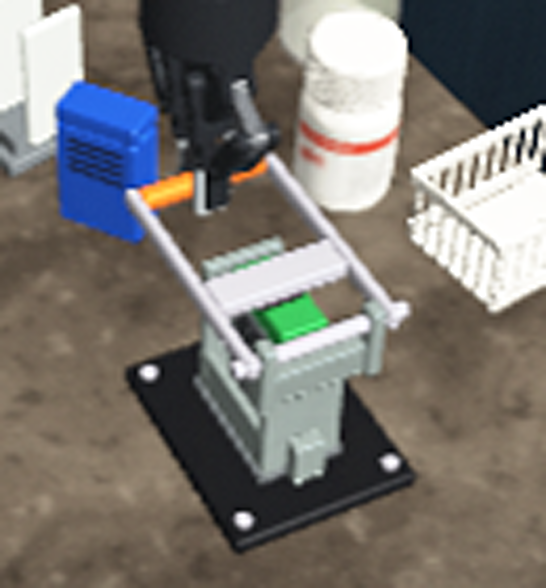

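View pics/w23.png

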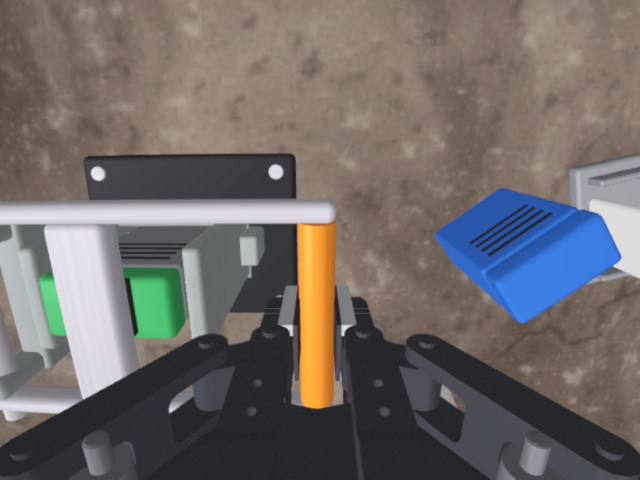

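drive_tool([
  [[0.12,0,-0.05],[0,0,0]],
  [[0.12,0,-0.03],[0,0,0]],
])

```text
time: 27.65
eef_pos: [0.5762, 0.0101, 0.1264]
tcp_rot: [0.02, 0.705, -0.021, 0.708]
contact_force: [-13.0, -2.2, 26.1]
opening: 0.148
```

```bash
python3 -c "
from h import *
arc(-.05,1)
S=cam('scene','s24')
for a in (0,.03,.06,.1):
  u=np.array([.998,-.061,0]);P=np.array([*(HC[:2]+.14*np.cos(a)*np.array([.061,.998])),.13+.14*np.sin(a)]);print(a,proj(S,[P-.045*u,P+.045*u]).round(1).tolist())
cv2.imwrite('pics/c24.png',cv2.resize(cv2.imread('pics/s24.png')[200:290,310:400],None,fx=6,fy=6,interpolation=cv2.INTER_CUBIC))
"
```

```text
a 0.031359590066221625 r 0.14043813965080518 F [-13.   -2.2  26.1] rv fix [0.18 0.26 0.14] pos [0.5762 0.0101 0.1264]
xerr 0.0006311742582130186
-0.02 [ 0.14 -0.01 -0.01]
0 [[321.1, 238.2], [354.0, 227.4]]
0.03 [[321.1, 236.9], [354.1, 226.1]]
0.06 [[321.1, 235.7], [354.2, 224.9]]
0.1 [[321.2, 234.1], [354.4, 223.3]]
```

View pics/c24.png

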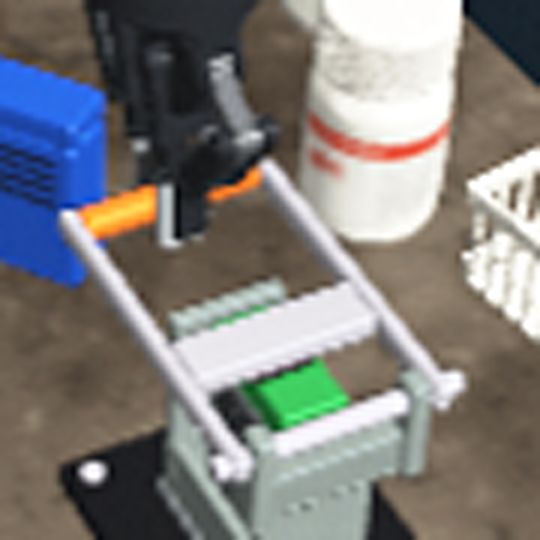

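drive_tool([
  [[0,0,0],[0,0,0]],
  [[0,0,0],[0,0,0]],
])

```text
time: 27.9
eef_pos: [0.5759, 0.0101, 0.1281]
tcp_rot: [0.02, 0.705, -0.022, 0.708]
contact_force: [-0.5, -4.9, -0.2]
opening: 0.147
```

drive_tool([
  [[0,0,0],[0,0,0]],
  [[0,0,0],[0,0,0]],
  [[0,0,0],[0,0,0]],
], grip=0.3)

```text
time: 28.2
eef_pos: [0.5756, 0.0126, 0.1262]
tcp_rot: [0.023, 0.706, -0.02, 0.708]
contact_force: [0.5, 0.3, 0.1]
opening: 0.64
```

drive_tool([
  [[-0.4,0,0],[0,0,0]],
  [[-0.7,0,0],[0,0,0]],
  [[-0.7,0,0],[0,0,0]],
  [[-0.7,0,0],[0,0,0]],
  [[0,0,0],[0,0,0]],
])

```text
time: 28.7
eef_pos: [0.5738, 0.0149, 0.2502]
tcp_rot: [0.026, 0.708, -0.018, 0.705]
contact_force: [0.2, 0.1, 0.3]
opening: 0.654
```

```bash
python3 -c "
from h import *
S=cam('scene','s25');W=cam('wrist','w25');T=cam('top','t25')
cv2.imwrite('pics/c25.png',cv2.resize(cv2.imread('pics/s25.png')[200:290,310:400],None,fx=6,fy=6,interpolation=cv2.INTER_CUBIC))
im=S['img'].astype(int);y0,y1,x0,x1=205,260,310,365
m=((im[...,0]>150)&(im[...,0]-im[...,2]>80))[y0:y1,x0:x1]
p=np.argwhere(m)[:,::-1]+[x0,y0];print(m.sum(),cv2.minAreaRect(p.astype(np.float32)),p.mean(0))
for a in (-.03,0,.03,.06,.1):
  P=np.array([*(HC[:2]+.14*np.cos(a)*np.array([.061,.998])),.13+.14*np.sin(a)]);print(a,proj(S,[P]).round(1).tolist())
plan((.5,.1,.35),60,4)
"
```

```text
183 ((343.9499816894531, 229.85000610351562), (6.008328437805176, 43.006980895996094), 71.56505584716797) [338.37704918 231.79781421]
-0.03 [[337.8, 234.0]]
0 [[337.8, 232.7]]
0.03 [[337.8, 231.5]]
0.06 [[337.9, 230.2]]
0.1 [[338.0, 228.6]]
t 28.85 from [0.5704 0.0151 0.2431] jaw 86.45 F [ 0.2  0.  -1.6] op 0.649
[[-0.523, 0.408, -0.387], [6.61, -0.28, -0.11]]
[[-0.526, 0.36, -0.429], [6.61, -0.28, -0.11]]
[[-0.529, 0.307, -0.465], [6.61, -0.28, -0.11]]
[[-0.531, 0.251, -0.494], [6.61, -0.28, -0.11]]
```

View pics/c25.png

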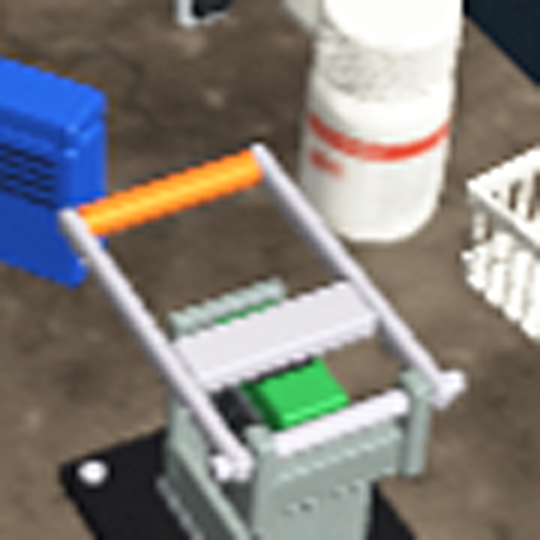

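View pics/w25.png

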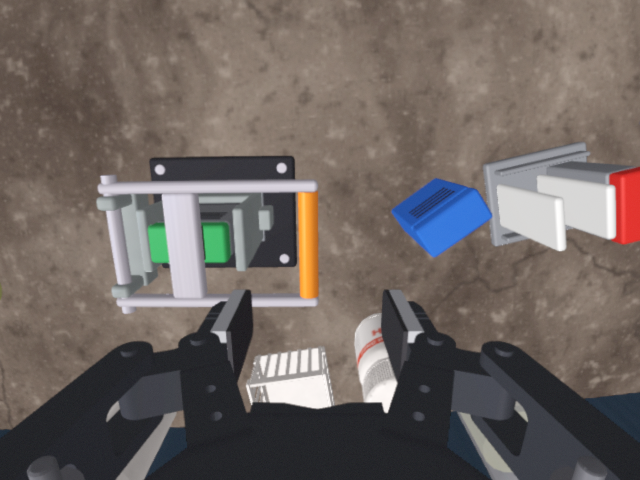

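drive_tool([
  [[0.3,0,0.05],[0,0,0]],
  [[0.3,-0.05,0.05],[0,0,0]],
  [[0.3,-0.05,0],[0,0,0]],
  [[0,0,0],[0,0,0]],
], grip=-1)

```text
time: 29.25
eef_pos: [0.5707, 0.0111, 0.186]
tcp_rot: [0.027, 0.717, -0.017, 0.696]
contact_force: [-0.3, -0.6, 0.6]
opening: 0.002
```

```bash
python3 -c "
from h import *
plan((.575,.0097,.15),86.5,3)
"
```

```text
t 29.25 from [0.5707 0.0111 0.186 ] jaw 86.44 F [-0.3 -0.6  0.6] op 0.002
[[0.239, -0.011, 0.036], [-0.01, -0.58, -0.26]]
[[0.24, -0.009, 0.034], [-0.01, -0.58, -0.26]]
[[0.24, -0.008, 0.032], [-0.01, -0.58, -0.26]]
```

drive_tool([
  [[0.2,-0.01,0.04],[0,-0.6,-0.3]],
  [[0.2,-0.01,0.04],[0,-0.6,-0.3]],
  [[0.16,-0.01,0.03],[0,-0.5,-0.2]],
  [[0.06,0,0],[0,0,0]],
])

```text
time: 29.65
eef_pos: [0.5736, 0.0095, 0.1482]
tcp_rot: [0.022, 0.71, -0.022, 0.704]
contact_force: [-0.3, -0.4, 2.5]
opening: -0.003
```

drive_tool([
  [[0.06,0,0],[0,0,0]],
  [[0.06,0,0],[0,0,0]],
])

```text
time: 29.85
eef_pos: [0.5739, 0.0096, 0.1476]
tcp_rot: [0.022, 0.711, -0.022, 0.703]
contact_force: [-7.5, 0.7, 15.1]
opening: -0.002
```

drive_tool([
  [[0,0,0],[0,0,0]],
  [[-0.3,0,0],[0,0,0]],
  [[-0.7,0,0],[0,0,0]],
  [[-0.8,0,0],[0,0,0]],
  [[-0.8,0,0],[0,0,0]],
])

```text
time: 30.35
eef_pos: [0.5727, 0.0098, 0.2779]
tcp_rot: [0.023, 0.715, -0.021, 0.698]
contact_force: [1.4, 0.8, -0.7]
opening: -0.001
```

drive_tool([
  [[-0.3,0.5,-0.6],[0,0,0]],
  [[-0.3,0.5,-0.6],[0,0,0]],
  [[-0.1,0.5,-0.4],[0,0,0]],
  [[0,0,0],[0,0,0]],
  [[0,0,0],[0,0,0]],
])

```text
time: 30.85
eef_pos: [0.5003, 0.091, 0.331]
tcp_rot: [0.023, 0.706, -0.022, 0.707]
contact_force: [0.7, -0.3, -0.9]
opening: -0.0
```

```bash
python3 -c "
from h import *
S=cam('scene','s26');T=cam('top','t26')
a=cv2.resize(cv2.imread('pics/s26.png')[150:330,190:400],None,fx=1.9,fy=2,interpolation=cv2.INTER_CUBIC);b=cv2.resize(cv2.imread('pics/t26.png')[130:330,140:530],(390,360))
cv2.imwrite('pics/c26.png',cv2.hconcat([a,b]));print(ctrl.get_state())
"
```

```text
{'time': 30.95, 'qpos': array([-0.0220934 , -0.14433528,  1.87277124,  0.00251497,  1.41314783,
       -1.52801124]), 'dq': array([-0.01144292,  0.02255382,  0.0079552 , -0.00211803, -0.00354687,
        0.00030228]), 'joint_efforts': array([ 4.24446948e-01, -2.51541907e+01, -3.04026103e+01,  2.93566799e-02,
        2.66273663e-02,  7.76985125e-04]), 'eef_pos': array([0.50057134, 0.09045554, 0.33017436]), 'tcp_rot': array([ 0.02395162,  0.70673563, -0.02219535,  0.70672373]), 'contact_force': array([-0.03304918, -0.55656995, -0.31995313]), 'wrist_torque': array([-0.05773528,  0.00223233,  0.03385428]), 'opening': -0.004231799565059654}
```

View pics/c26.png

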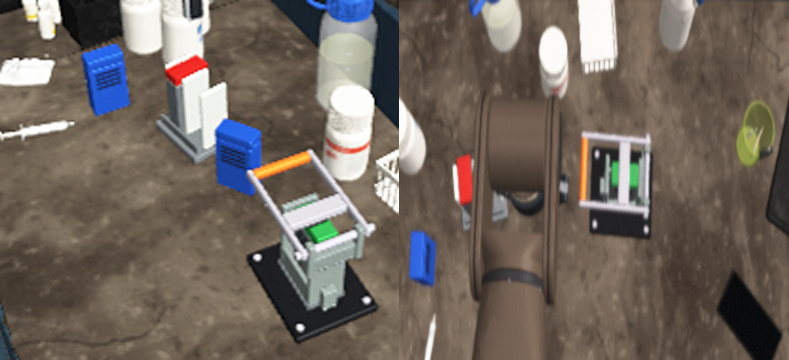

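The lever lies shut over the green-capped pack. The red pack is still in the stand, the bystanders are where they were, and the arm is clear of everything.

```bash
python3 -c "
from plant import ctrl
print(ctrl.sign_off())"
```

```text
the job is handed in; nothing more can be done
None
```

The green-capped pack is in the dock and the lever is shut on it. I handed the job in at about 31 s of the 72 s allowed.

**What I did:**
- **Opened the lever:** swung it to about 2.2 rad.
- **Moved the pack:** took the green pack by its narrow edges, set it on the worktop, and took it again by its broad faces.
- **Seated it:** lowered it slowly into the bay. The vertical wrist force went from −2.4 N to +1.6 N as it came to rest on the contacts, and then I let go.
- **Shut the lever:** swung it closed, released it, and pressed once more on the bar with the fingers shut.

**Last checks:**
- **Lever shut:** the shut fingers met the bar at a height that puts its top at 0.137 m, as expected for fully shut. It did not give at 15 N. The camera put the lever at about 0.02 rad, with an error of about 0.03, which agrees.
- **Scene:** the red pack is still in the stand. The jar, cup, phone and syringe look unmoved, and the robot touches nothing.

**Checks that disagreed or were not made:**
- **Pack position:** the wrist and fixed cameras differed by up to about 6 mm on where the pack stood. I put that mostly down to the side of the cap showing in the wrist view and to the arm still settling. The pack went into the bay without touching the sides.
- **Closing force:** the fingers pushed with up to about 32 N on the bar while closing, well above the few newtons the lever needs. The lever was already at its stop.
- **Pack height:** I did not measure the height of the seated pack directly. That it is home is inferred from the lever being fully shut.

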